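# Lock the test enclosure with the square panel key

## Robot

A 6-joint arm with a two-finger parallel gripper is mounted at the origin on the work surface. World frame = base frame: x ahead of the robot, y to its left, z up, the work surface at z = 0. Lengths are in m, angles in rad, forces in N, time in s.
With the tool pointing down it reaches from about 0.275 to 0.725 m from the base axis. Payload 15.9 kg.
Tool frame: the origin (TCP) lies midway between the tips of the shut fingers; the grasp point (between the pads) lies 19 mm behind it; z points along the fingers, y is the direction in which the jaws open and shut (so a half turn about z gives the same grasp; the last joint's range is limited). The gripper opens to 85 mm and grips with 20 to 120 N. Pads are 22 mm wide; open, the fingers measure 114 mm over their backs; the gripper's body (76 mm by 85 mm) begins 54 mm behind the grasp point. The pads swing forward as they close: fully open they stand 13 mm farther back than shut.
Start: joints at [1.323, 0.213, -0.034, 1.323, 0, 1.571], TCP at [0.123, 0.485, 0.203] pointing down, gripper open.
Joint ranges: [-2.98, 2.98], [-0.74, 1.72], [-1.14, 1.35], [-2.1, 2.04], [-1.57, 1.44], [-3.14, 3.14]. Speed limits (rad/s): [1.89, 1.89, 2.39, 2.57, 3.14, 3.14].

## Interface

Orientations are given as a 3x3 rotation matrix whose columns are the frame's x, y, z axes.
In Python, from cell import ctrl gives the robot as it stands.
- The arm moves only by the tool servo_tool, never from a script. Its argument "rows" is a list that holds one entry, the list of rows, each a list of 7 numbers: the shift along the world's x, y, z in cm, then the turn, a rotation vector about the world's x, y, z in degrees, then the gripper command: -1 is shut, 1 is fully open, values between are in proportion. A call has 1 to 20 rows; each row shifts and turns the pose as measured when the row begins; what a row does not reach is not made up. A row lasts 1/12 s, in which the tool goes at most 41.7 mm and 7.16 degrees, less where a joint would pass 70% of its speed; a pose out of reach is approached as far as the arm can. A call is refused whole if a number of a shift passes 4.17 or a number of a turn 7.16, either way. A call with a gripper value outside its range is refused whole. The fingers move at their own pace and stop on an object; "grip_force" is the grip in N (left out, the last holds). Time passes only in rows, so rows that do not move let the fingers close. It gives the time, the measured TCP pose, the force and the opening at its end, in the units of the state.
- ctrl.get_state(): the state, without advancing time (a new reading comes with each control period).
- ctrl.capture(name): name is "scene" or "side" or "wrist"; returns a dict with "img" (384x512x3 uint8, red, green, blue), "range_z" (384x512 float32, m along the optical axis (not along the pixel's ray), 0 where there is no reading), "vfov" (degrees; the focal length in pixels is half the picture's height over the tangent of half this angle, whatever the lens; pixels are square), "cx", "cy" (the principal point, pixels), "k1" (the pictures are not rectified: a ray, as slopes to the right and down, at radius r is drawn at 1 + k1 r^2 times it, then the intrinsics apply), "origin" and "rotation" of the camera in the world. Camera axes: x right, y up, looking along -z (the intrinsics and any distortion apply to the point x, -y, -z); pixel columns grow to the right and rows downward; lengths in m; the calibration is good to about 2 mm. A picture is of the moment at which its call begins.
- ctrl.close_job(): hands the job in, once; it reports no verdict.
The state is a dict: "time_s": time; "joint_positions": joint angles; "qvel": joint speeds; "joint_efforts": joint torques, N m; "eef_pos": TCP position; "tool_rot": TCP orientation; "wrist_force": force on the tool from outside, world axes, zero at the start; "torque": the same for the moment, N m; "gripper_width": finger opening in m.
Only numpy, scipy, OpenCV 4.12 (cv2) and the standard library are available. Lean on these libraries where they do the work, as an engineer would, in place of code of your own. Each camera call takes 0.05 s, during which the arm holds its last target.

## Task

Take the square T-handled panel key out of the black tool stand and seat it fully home in the recessed square socket of the lock on top of the grey test enclosure, feeling gently for the angle at which it drops in. Then turn it clockwise (seen from above) until the bolt is fully out in its keeper, without forcing the lock either when pushing or when it comes to its stop. Leave the key standing in the lock, and do not upset the other things on the bench.

Things in the scene. Friction and masses are not known exactly. Their poses are not given: they have to be found in the camera images.
- key: Steel T-handled square key, 84 mm long, about 0.11 kg, standing nose down in the stand. Origin: centre of the nose end; z up the shank. Round pilot nose 11.4 mm across, z 0 to 6 mm; square shank 12 mm wide, sides along x and y, to z 45; collar 22 mm across, z 44 to 48. The stand's two other tools have round shanks and round handles.
- key_grip (a point): Middle of the key's flat handle bar, on the shank axis 70 mm above the nose end; axes as the key's. The bar is 12 mm thick along x, 48 mm long along y, and reaches from 22 mm below this point to 14 mm above it. Pinch it across its thickness (along x).
- stand: Fixed black block 50 (x) x 180 (y) x 44 (z) mm with three square holes 15.5 mm wide and 36 mm deep in its top at y = -60, 0 and 60 mm; the key is in any one of them. Origin: centre of its underside, on the table. The key's handle bar lies along the stand's y to about 0.15 rad; lift the key at least 40 mm to clear.
- enclosure: Fixed grey test enclosure 160 (x) x 200 (y) x 55 (z) mm with a 6 mm aluminium lid on top (top face at 61 mm). Origin: centre of its underside. On the lid, at x 0, y -25 mm, stands the lock: a round steel boss 66 mm across, 38 mm high, with a round well 42 mm across that holds the turning core.
- lock_mouth (a point): Centre of the well at the boss's rim, on the lock's vertical axis; axes as the enclosure's. The core, 26 mm square, has its top 10 mm below; in it is the square socket, 14 mm wide, floor 30 mm below this point. The socket's angle is NOT reported, varies each time and is not square to the enclosure: feel or look for it. Any of the four quarter turns of the key fits, to about 0.15 rad.
- core_top (a point): Point on the lock axis at the level of the undisturbed core's top. The nose enters at any angle; the shank then rests on the core unless angles match. The core is sprung: it sinks up to 6 mm at about 2 to 5 N, then is solid. At the right angle it pops up round the shank and the force falls away. Light rubbing does not turn it.
- core_floor (a point): Point on the lock axis at the socket's floor, where the nose ends when home (core undisturbed). The core turns clockwise from above by 1.0 to 1.4 rad, plus up to 0.3 rad play of the key, to a solid stop. It turns with 0.1 N m and stays where left. Over 35 N between key and lock before the key is home, or over 90 N after (some 0.4 N m of twist at the stop), damages it.
- bolt: Flat steel bolt 14 mm wide, 64 long, 9 high, sliding on the lid along the enclosure's +y into a dark bridge-shaped keeper. Origin: middle of the end that enters the keeper; axes as the enclosure's. In the enclosure's frame its y is 67 to 71 mm at the start and 81 mm fully out. Only the core drives it: 10 mm per rad of the core's turn.
- driver: Bystander: hand driver with a waisted round grey handle 28 mm across, 92 mm long, upright in another hole of the stand. Origin: centre of its lower end. Leave it in its hole.
- gauge: Bystander: plug gauge with a round aluminium head 26 mm across, 72 mm long, upright in another hole of the stand. Origin: centre of its lower end. Leave it in its hole.
- tin: Bystander: round metal tin 52 mm across, 30 mm high. Origin: centre of its underside.
- spool: Bystander: grey wire spool 52 mm across, 36 mm high. Origin: centre of its underside.
- dispenser: Bystander: clear bottle 60 mm across, 120 mm high, upright. Origin: centre of its underside.
- jar: Bystander: white jar 60 mm across, 40 mm high. Origin: centre of its underside.
- brush: Bystander: brush 160 mm long lying on the bench, not in the way. Origin: near its middle, on its underside.
There are look-alikes about, which are no part of the job. Leave any blue look-alike of the key alone.

How it is judged:
By the outcome, as a careful person would: the job done as asked, in the order asked, and still so for the second after the job is handed in, with the robot touching nothing.
It also fails if it takes over 70 s, if anything falls off the work surface, if the arm or the gripper's body presses on something with over 40 N, if the wrist force passes 120 N, or if a joint passes its speed limit or range.

## Working session

There is one attempt and no reset: what is moved stays moved. The work goes in short steps, Python scripts to look and compute and a tool call to move; the robot and the scene stay as the last step left them, time stands still between calls to the robot, and variables do not carry over. Pictures are saved under pics/ and viewed, and the job is handed in when it is done.

Besides the shell and the picture viewer there is one more tool, called after "Call:" in YAML: its name, and indented under it one key for each argument. servo_tool: Moves the arm, as the interface text tells. Its arguments: {"type":"object","properties":{"rows":{"type":"array"},"grip_force":{"type":"number"}},"required":["rows"]}

```bash
ls; mkdir -p pics; cat > h.py <<'E'
import numpy as np, cv2, pickle
from cell import ctrl
def cap(name,tag=None):
    c=ctrl.capture(name)
    if tag: cv2.imwrite(f'pics/{tag}.png',c['img'][:,:,::-1]); pickle.dump(c,open(f'pics/{tag}.pkl','wb'))
    return c
def load(tag): return pickle.load(open(f'pics/{tag}.pkl','rb'))
def K(c):
    h=c['img'].shape[0]; f=h/2/np.tan(np.radians(c['vfov'])/2)
    return np.array([[f,0,c['cx']],[0,f,c['cy']],[0,0,1.]]),np.array([c['k1'],0,0,0,0.])
def rays(c,px):
    k,d=K(c); p=cv2.undistortPoints(np.array(px,float).reshape(-1,1,2),k,d).reshape(-1,2)
    v=np.c_[p[:,0],-p[:,1],-np.ones(len(p))]
    return v@np.array(c['rotation']).T
def plane(c,px,z):
    v=rays(c,px); o=np.array(c['origin']); return o+v*((z-o[2])/v[:,2])[:,None]
def pts(c,px):
    px=np.array(px).reshape(-1,2).astype(int); v=rays(c,px); return np.array(c['origin'])+v*c['range_z'][px[:,1],px[:,0]][:,None]
def proj(c,P):
    k,d=K(c); q=(np.array(P,float).reshape(-1,3)-np.array(c['origin']))@np.array(c['rotation']); q=q*[1,-1,-1]
    return cv2.projectPoints(q,np.zeros(3),np.zeros(3),k,d)[0].reshape(-1,2)
def st():
    s=ctrl.get_state(); print('t',s['time_s'],'p',np.round(s['eef_pos'],4),'F',np.round(s['wrist_force'],2),'T',np.round(s['torque'],3),'w',round(s['gripper_width'],4)); print(np.round(s['tool_rot'],3).tolist(),np.round(s['joint_positions'],3)); return s
E
python3 - <<'E'
from h import *
for n in ['scene','side','wrist']:
    c=cap(n,n+'0'); print(n,c['vfov'],c['k1'],c['origin'],np.round(c['rotation'],3).tolist())
st()
E
```

```text
pics
scene 56.625855713701775 0.003862964915530967 [ 1.17232854 -0.33014289  0.62725496] [[0.513, -0.515, 0.687], [0.858, 0.298, -0.418], [0.01, 0.804, 0.595]]
side 56.71838469167506 -0.09744148350492565 [0.41567776 0.75449279 0.58075863] [[-0.987, 0.102, -0.127], [-0.162, -0.542, 0.825], [0.015, 0.834, 0.551]]
wrist 59.08536009062375 0.0321843915028091 [0.05599339 0.50044711 0.37353987] [[0.246, -0.934, -0.261], [0.969, 0.236, 0.068], [-0.001, -0.27, 0.963]]
t 0.15 p [0.1226 0.4845 0.2026] F [-0.62 -0.2  -0.31] T [-0.03  -0.009  0.004] w 0.0852
[[-0.969, 0.245, -0.0], [0.245, 0.969, -0.001], [-0.0, -0.001, -1.0]] [ 1.323  0.213 -0.035  1.323 -0.     1.571]
```

View pics/scene0.png

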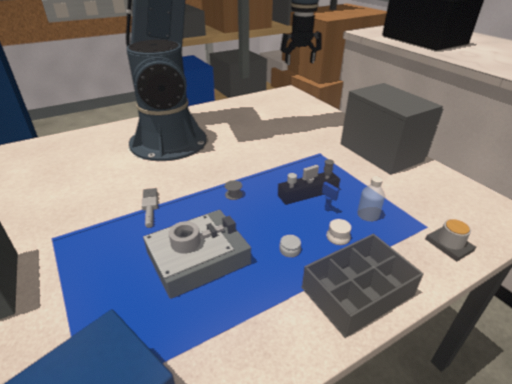

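View pics/side0.png

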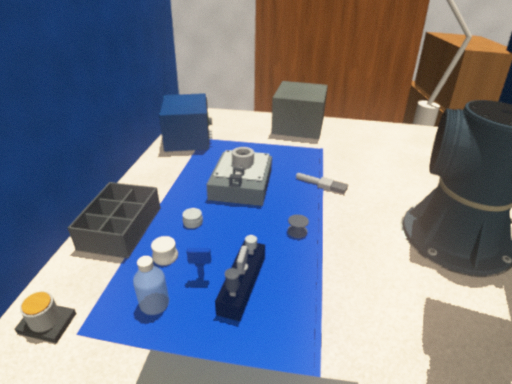

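View pics/wrist0.png

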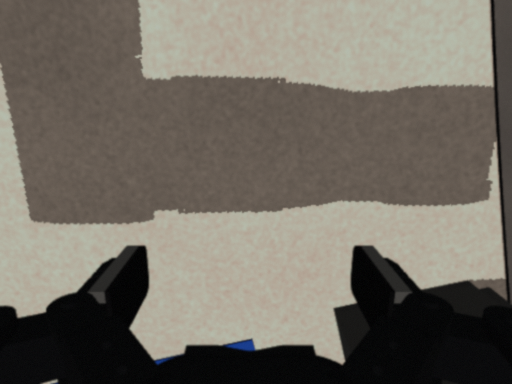

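Scene view: three tools stand in the stand at about (293,181), (311,173) and (329,169), and the blue T look-alike is at (331,192). The enclosure's lock boss is at (184,235). Next I'll enlarge the stand and the lock.

```bash
python3 - <<'E'
from h import *
a=load('scene0')['img'][:,:,::-1]; b=load('side0')['img'][:,:,::-1]
A=cv2.resize(a[145:225,260:360],(500,400),interpolation=2); B=cv2.resize(b[225:325,200:280],(300,375),interpolation=2)
o=np.zeros((400,800,3),np.uint8); o[:,:500]=A; o[:375,500:]=B; cv2.imwrite('pics/cropA.png',o)
A=cv2.resize(a[205:295,135:255],(480,360),interpolation=2); B=cv2.resize(b[140:210,200:280],(320,280),interpolation=2)
o=np.zeros((400,800,3),np.uint8); o[:360,:480]=A; o[:280,480:]=B; cv2.imwrite('pics/cropB.png',o)
c=load('scene0'); print(np.round(pts(c,[[293,178],[311,168],[311,174],[329,163],[184,235],[180,228],[297,197],[330,187]]),4))
c=load('side0'); print(np.round(pts(c,[[250,240],[242,255],[233,273],[242,152]]),4))
E
```

```text
[[ 0.522   0.1847  0.0767]
 [ 0.5224  0.2455  0.0906]
 [ 0.5213  0.2493  0.0685]
 [ 0.5338  0.3006  0.0963]
 [ 0.5873 -0.162   0.0773]
 [ 0.5747 -0.1651  0.0899]
 [ 0.5349  0.1949  0.0154]
 [ 0.6096  0.243   0.0792]]
[[ 0.5106  0.1961  0.0788]
 [ 0.516   0.2565  0.0917]
 [ 0.5216  0.313   0.0992]
 [ 0.6001 -0.1735  0.0897]]
```

View pics/cropA.png

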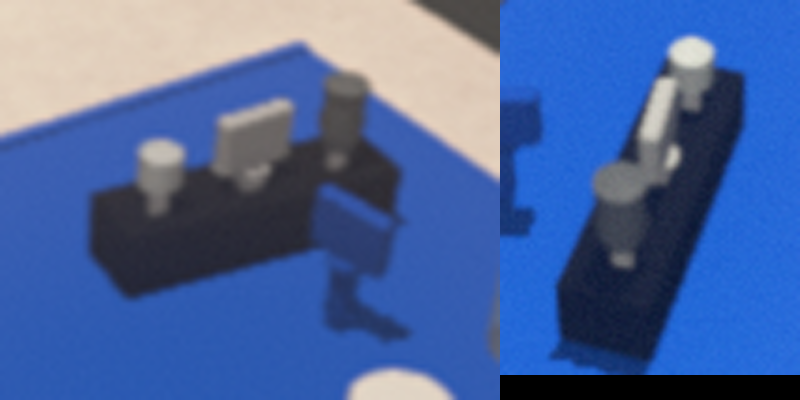

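View pics/cropB.png

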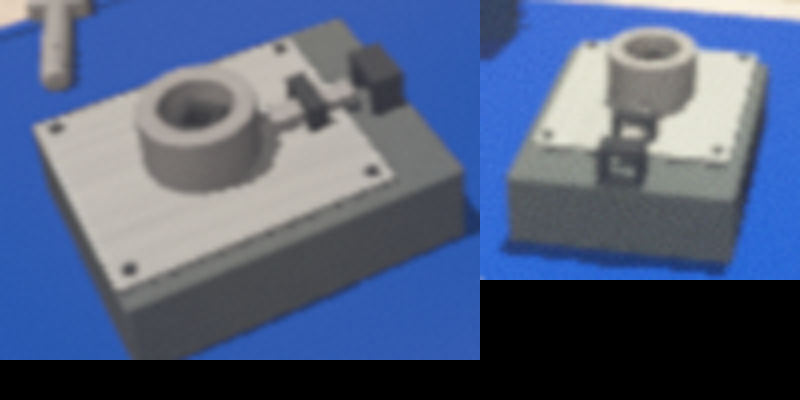

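The candidates in the stand are:
- (293,181): bright round head, the plug gauge.
- (311,173): flat steel bar with a collar, in the middle hole.
- (329,169): waisted grey round handle, the driver.

A fourth, the blue T at (331,192), stands outside the stand. The crop shows a flat handle only on the middle tool, so that is the key. I'll hover over it to get a closer view.

Call:
servo_tool:
  rows:
    - [[2.2, -1.3, 0, 0, 0, 5.5, 1], [2.2, -1.3, 0, 0, 0, 5.5, 1], [2.2, -1.3, 0, 0, 0, 5.5, 1], [2.2, -1.3, 0, 0, 0, 5.5, 1], [2.2, -1.3, 0, 0, 0, 5.5, 1], [2.2, -1.3, 0, 0, 0, 5.5, 1], [2.2, -1.3, 0, 0, 0, 5.5, 1], [2.2, -1.3, 0, 0, 0, 5.5, 1], [2.2, -1.3, 0, 0, 0, 5.5, 1], [2.2, -1.3, 0, 0, 0, 5.5, 1], [2.2, -1.3, 0, 0, 0, 5.5, 1], [2.2, -1.3, 0, 0, 0, 5.5, 1], [2.2, -1.3, 0, 0, 0, 5.5, 1], [2.2, -1.3, 0, 0, 0, 5.5, 1], [2.2, -1.3, 0, 0, 0, 5.5, 1], [2.2, -1.3, 0, 0, 0, 5.5, 1], [2.2, -1.3, 0, 0, 0, 5.5, 1], [2.2, -1.3, 0, 0, 0, 5.5, 1]]

```text
time_s: 1.65
eef_pos: [0.5303, 0.2366, 0.1989]
tool_rot: [[-0.004, -1.0, 0.001], [-1.0, 0.004, -0.006], [0.006, -0.001, -1.0]]
wrist_force: [-0.3, 0.1, 0.3]
gripper_width: 0.0854
```

```bash
python3 - <<'E'
from h import *
c=cap('wrist','w1'); st(); print(c['origin'])
E
```

```text
t 1.7 p [0.5334 0.2343 0.1983] F [-0.28 -5.56 -1.56] T [-0.285  0.05   0.045] w 0.0852
[[0.004, -1.0, 0.002], [-1.0, -0.004, -0.007], [0.007, -0.002, -1.0]] [ 0.418  0.39   0.195  1.377 -0.007 -1.157]
[0.52940131 0.1685334  0.3702717 ]
```

View pics/w1.png

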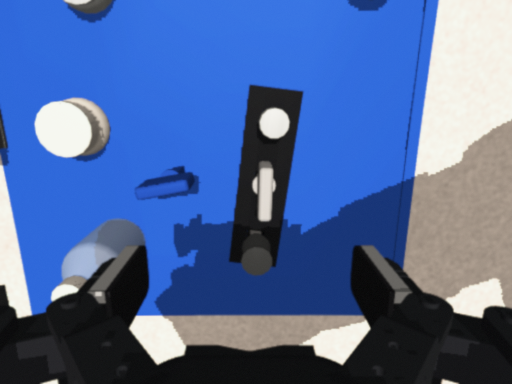

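The wrist view shows the key's flat bar seen edge-on from (265,163) to (264,221), with the gauge at (274,123) and the driver at (257,255). The blue T is at (163,187). Now I'll measure the bar.

```bash
python3 - <<'E'
from h import *
c=load('w1'); im=c['img'].astype(int); st()
z=c['range_z']; print(np.round(pts(c,[[265,170],[265,191],[265,215],[274,123],[257,255]]),4))
vv,uu=np.mgrid[150:235,245:290]; px=np.c_[uu.ravel(),vv.ravel()]; P=pts(c,px)
m=(P[:,2]>0.084)&(im[px[:,1],px[:,0]].sum(1)>330); Q=P[m]; q=px[m]
print(m.sum(), q.min(0),q.max(0), np.median(Q[:,2]))
r=cv2.minAreaRect(q.astype(np.float32)); print(r)
W=plane(c,cv2.boxPoints(r),np.median(Q[:,2])); print(np.round(W,4), W.mean(0))
W=plane(c,q,0.092)[:,:2]; r=cv2.minAreaRect(W.astype(np.float32)); print(r)
E
```

```text
t 1.7 p [0.5334 0.2343 0.1983] F [-0.28 -5.56 -1.56] T [-0.285  0.05   0.045] w 0.0852
[[0.004, -1.0, 0.002], [-1.0, -0.004, -0.007], [0.007, -0.002, -1.0]] [ 0.418  0.39   0.195  1.377 -0.007 -1.157]
[[0.5169 0.2261 0.0904]
 [0.5167 0.2442 0.0911]
 [0.5166 0.2656 0.0918]
 [0.5092 0.1881 0.0803]
 [0.5236 0.3003 0.0983]]
718 [258 166] [272 220] 0.09169307301779528
((265.1839294433594, 193.06239318847656), (13.565892219543457, 54.14932632446289), 1.6365771293640137)
[[0.523  0.2702 0.0917]
 [0.5218 0.2223 0.0917]
 [0.5105 0.2226 0.0917]
 [0.5112 0.2706 0.0917]] [0.51660662 0.2464325  0.09169307]
((0.5166264176368713, 0.24632926285266876), (0.04786257445812225, 0.011553370393812656), 88.6006851196289)
```

Call:
servo_tool:
  rows:
    - [[-0.85, 0.6, 0, 0.2, 0, -0.6, 0.1], [-0.85, 0.6, 0, 0.2, 0, -0.6, 0.1], [0, 0, -1, 0, 0, 0, 0.1], [0, 0, -1.5, 0, 0, 0, 0.1], [0, 0, -1.5, 0, 0, 0, 0.1], [0, 0, 0, 0, 0, 0, 0.1]]

```text
time_s: 2.2
eef_pos: [0.5133, 0.2477, 0.1561]
tool_rot: [[-0.023, -1.0, 0.0], [-1.0, 0.023, 0.001], [-0.001, -0.0, -1.0]]
wrist_force: [-0.1, 0.0, -0.1]
gripper_width: 0.0471
```

```bash
python3 - <<'E'
from h import *
c=load('w1');print(np.round(pts(c,[[140,192],[165,185],[190,180]]),4))
c=cap('wrist','w2'); st()
im=c['img'].astype(int)
g=proj(c,[[0.5166,0.2463,0.092]])[0]; print(g)
u0,v0=g.astype(int)
vv,uu=np.mgrid[v0-60:v0+60,u0-35:u0+35]; px=np.c_[uu.ravel(),vv.ravel()]; P=pts(c,px)
m=(P[:,2]>0.084)&(P[:,2]<0.097)&(im[px[:,1],px[:,0]].sum(1)>330)&(abs(P[:,1]-.2463)<.03); q=px[m]
W=plane(c,q,0.092)[:,:2]; r=cv2.minAreaRect(W.astype(np.float32)); print(m.sum(),r)
E
```

```text
[[0.6255 0.2465 0.0846]
 [0.6038 0.2408 0.0828]
 [0.5842 0.2395 0.0694]]
t 2.25 p [0.5137 0.2479 0.1576] F [-0.17  0.51  0.42] T [-0.005 -0.027 -0.019] w 0.0472
[[-0.023, -1.0, 0.001], [-1.0, 0.023, 0.002], [-0.002, -0.001, -1.0]] [ 4.490e-01  3.680e-01  6.100e-02  1.261e+00  1.000e-03 -1.099e+00]
[244.32556732 194.39163699]
996 ((0.5165566802024841, 0.24624724686145782), (0.04730314761400223, 0.011082075536251068), 88.66890716552734)
```

View pics/w2.png

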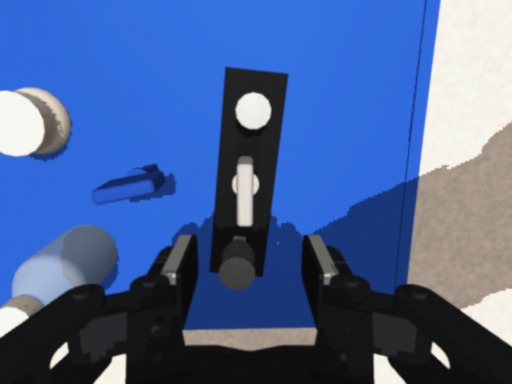

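The bar is still at (245,192), centred in yaw between the fingers, and needs about 3 mm of shift. I'll descend around it, clear of the driver at (238,265) and the blue T.

Call:
servo_tool:
  rows:
    - [[0.29, -0.16, 0, 0, 0, 0, 0.1], [0, 0, -1.5, 0, 0, 0, 0.1], [0, 0, -2, 0, 0, 0, 0.1], [0, 0, -2, 0, 0, 0, 0.1], [0, 0, -1.5, 0, 0, 0, 0.1], [0, 0, -1, 0, 0, 0, 0.1], [0, 0, 0, 0, 0, 0, 0.1], [0, 0, 0, 0, 0, 0, 0.1]]

```text
time_s: 2.92
eef_pos: [0.5183, 0.2501, 0.0835]
tool_rot: [[-0.023, -1.0, 0.011], [-1.0, 0.023, 0.007], [-0.007, -0.01, -1.0]]
wrist_force: [-0.5, -0.5, 0.4]
gripper_width: 0.047
```

```bash
python3 - <<'E'
from h import *
st()
E
```

```text
t 2.9167 p [0.5183 0.2501 0.0835] F [-0.46 -0.47  0.38] T [-0.004  0.016 -0.002] w 0.047
[[-0.023, -1.0, 0.011], [-1.0, 0.023, 0.007], [-0.007, -0.01, -1.0]] [ 4.490e-01  4.030e-01 -7.900e-02  1.076e+00  1.000e-03 -1.099e+00]
```

Call:
servo_tool:
  rows:
    - [[-0.17, -0.38, -1.0, -0.4, 0.6, 0, 0.1], [0, 0, -0.8, 0, 0, 0, 0.1], [0, 0, -0.5, 0, 0, 0, 0.1], [0, 0, 0, 0, 0, 0, 0.1], [0, 0, 0, 0, 0, 0, 0.1]]

```text
time_s: 3.33
eef_pos: [0.5182, 0.2468, 0.0613]
tool_rot: [[-0.023, -1.0, 0.003], [-1.0, 0.023, 0.001], [-0.001, -0.003, -1.0]]
wrist_force: [-0.6, -0.3, 0.6]
gripper_width: 0.0471
```

```bash
python3 - <<'E'
from h import *
cap('wrist','w3');st()
E
```

```text
t 3.3833 p [0.5181 0.2467 0.0613] F [ 0.2  -1.12 -0.48] T [ 0.002  0.01  -0.02 ] w 0.0467
[[-0.023, -1.0, 0.002], [-1.0, 0.023, 0.001], [-0.001, -0.002, -1.0]] [ 4.450e-01  4.240e-01 -1.060e-01  1.038e+00 -1.000e-03 -1.103e+00]
```

View pics/w3.png

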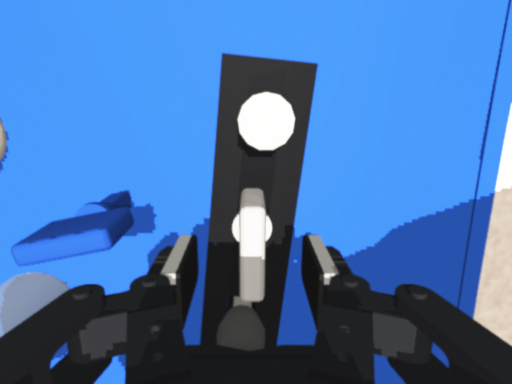

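The bar at (252,245) sits between the pads and the driver is clear of them, so I'm closing.

Call:
servo_tool:
  rows:
    - [[-0.15, 0, 0.2, 0, 0, 0, 0.1], [0, 0, 0, 0, 0, 0, -0.4], [0, 0, 0, 0, 0, 0, -1], [0, 0, 0, 0, 0, 0, -1], [0, 0, 0, 0, 0, 0, -1], [0, 0, 0, 0, 0, 0, -1], [0, 0, 0, 0, 0, 0, -1], [0, 0, 0, 0, 0, 0, -1]]
  grip_force: 70

```text
time_s: 4.05
eef_pos: [0.5171, 0.2471, 0.0649]
tool_rot: [[-0.023, -1.0, 0.004], [-1.0, 0.023, 0.002], [-0.002, -0.004, -1.0]]
wrist_force: [0.1, -0.3, -0.3]
gripper_width: 0.0001
```

```bash
python3 - <<'E'
from h import *
st()
E
```

```text
t 4.05 p [0.5171 0.2471 0.0649] F [ 0.05 -0.31 -0.26] T [ 0.013 -0.002  0.008] w 0.0001
[[-0.023, -1.0, 0.004], [-1.0, 0.023, 0.002], [-0.002, -0.004, -1.0]] [ 0.446  0.418 -0.105  1.043 -0.    -1.101]
```

The opening reads about 0, so I'm checking before anything else moves.

```bash
python3 - <<'E'
from h import *
cap('wrist','w4');s=cap('scene','s4');t=cap('side','d4');st()
a=s['img'][:,:,::-1]; b=t['img'][:,:,::-1]
A=cv2.resize(a[125:225,260:360],(400,400),interpolation=2); B=cv2.resize(b[205:305,190:290],(400,400),interpolation=2)
cv2.imwrite('pics/crop4.png',np.hstack([A,B]))
E
```

```text
t 4.2 p [0.5171 0.2471 0.0648] F [-0.48  0.81  0.11] T [-0.034 -0.023 -0.026] w -0.0003
[[-0.023, -1.0, 0.004], [-1.0, 0.023, 0.001], [-0.002, -0.004, -1.0]] [ 4.460e-01  4.180e-01 -1.060e-01  1.043e+00 -1.000e-03 -1.101e+00]
```

View pics/w4.png

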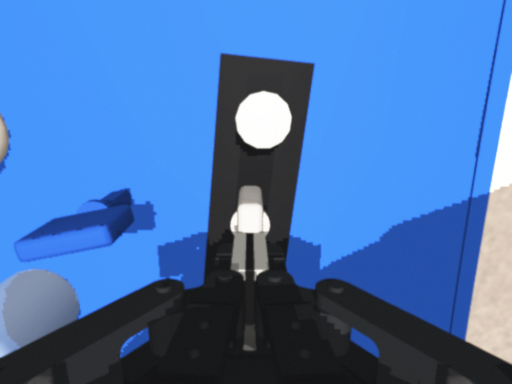

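View pics/crop4.png

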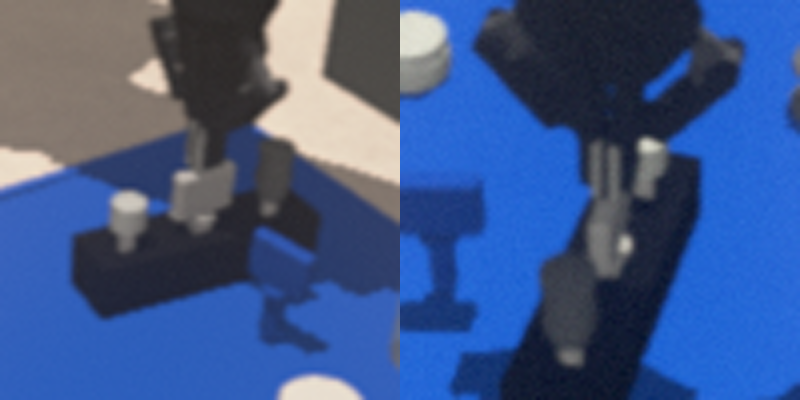

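```bash
python3 - <<'E'
from h import *
c=load('w4')
for p in [[250,192],[250,205],[250,222],[250,240],[250,255],[240,240],[262,240],[240,255],[262,255],[235,270],[266,270],[250,270],[250,285]]:
    print(p,np.round(pts(c,[p])[0],4),c['img'][p[1],p[0]])
print(proj(c,[[0.5171,0.2471,0.0648],[0.5166,0.2223,0.092],[0.5166,0.2703,.092]]))
im=c['img'][150:330,160:340,::-1]; cv2.imwrite('pics/crop4b.png',cv2.resize(im,(600,600),interpolation=2))
E
```

```text
[250, 192] [0.5158 0.2238 0.0723] [155 151 145]
[250, 205] [0.5158 0.2247 0.0908] [243 240 236]
[250, 222] [0.516  0.2327 0.0912] [252 251 249]
[250, 240] [0.516  0.2351 0.1057] [27 25 27]
[250, 255] [0.5159 0.2347 0.1203] [28 27 28]
[240, 240] [0.5201 0.2349 0.106 ] [148 146 139]
[262, 240] [0.511  0.2353 0.1056] [148 146 140]
[240, 255] [0.5197 0.2347 0.1201] [148 146 140]
[262, 255] [0.5115 0.2351 0.1196] [148 147 141]
[235, 270] [0.5209 0.2339 0.133 ] [92 92 90]
[266, 270] [0.5105 0.2337 0.1337] [78 78 75]
[250, 270] [0.5159 0.2355 0.1303] [50 49 50]
[250, 285] [0.5161 0.2412 0.1304] [34 32 33]
[[248.65907201 229.66043066]
 [248.03734204 200.75028906]
 [250.5024135  296.11772481]]
```

View pics/crop4b.png

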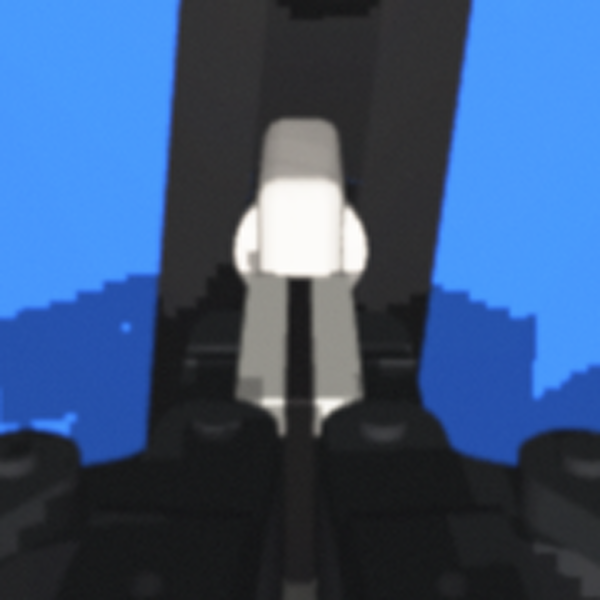

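```bash
python3 - <<'E'
from h import *
c=load('w4'); print(c['origin'])
for v in range(226,272,3): print(v,np.round(pts(c,[[240,v],[250,v],[262,v]]),4).tolist())
d=load('d4')
for v in range(215,275,4): print(v,np.round(pts(d,[[236,v],[238,v],[240,v],[242,v],[244,v]])[:,1:],3).tolist())
print(proj(d,[[0.517,0.247,0.065],[0.517,0.247,0.084],[0.517,.247,.098]]))
c=load('w3'); print(np.round(pts(c,[[185,240],[178,265],[190,260],[320,240],[330,265]]),4))
E
```

```text
[0.51431901 0.17774855 0.23573464]
226 [[0.5206, 0.2345, 0.0912], [0.516, 0.2343, 0.0921], [0.5105, 0.2353, 0.0898]]
229 [[0.5206, 0.2358, 0.0916], [0.516, 0.2355, 0.0927], [0.5105, 0.2365, 0.0904]]
232 [[0.5204, 0.2353, 0.0963], [0.516, 0.2352, 0.0969], [0.5108, 0.2348, 0.0982]]
235 [[0.5203, 0.2348, 0.1009], [0.516, 0.2351, 0.1004], [0.5109, 0.2349, 0.1013]]
238 [[0.5202, 0.2346, 0.1047], [0.516, 0.2352, 0.1035], [0.5109, 0.2354, 0.1033]]
241 [[0.5201, 0.2351, 0.1065], [0.516, 0.2352, 0.1065], [0.5111, 0.2349, 0.1074]]
244 [[0.5201, 0.2355, 0.1086], [0.516, 0.2353, 0.1093], [0.5111, 0.2352, 0.1097]]
247 [[0.5199, 0.2347, 0.1132], [0.516, 0.2353, 0.1121], [0.5112, 0.235, 0.1129]]
250 [[0.5198, 0.2351, 0.1151], [0.516, 0.2352, 0.1151], [0.5113, 0.2348, 0.116]]
253 [[0.5197, 0.2348, 0.1182], [0.5159, 0.2347, 0.1187], [0.5114, 0.235, 0.1182]]
256 [[0.5197, 0.235, 0.1204], [0.5159, 0.2348, 0.121], [0.5115, 0.2351, 0.1205]]
259 [[0.5196, 0.235, 0.1228], [0.5159, 0.2347, 0.1235], [0.5116, 0.2349, 0.1234]]
262 [[0.5196, 0.2354, 0.1243], [0.5159, 0.2353, 0.1247], [0.5116, 0.235, 0.1255]]
26
[... 1009 characters left out ...]
0.099], [0.26, 0.104], [0.259, 0.104], [0.26, 0.106], [0.256, 0.103]]
255 [[0.166, -0.0], [0.209, 0.043], [0.255, 0.089], [0.256, 0.091], [0.258, 0.094]]
259 [[0.221, 0.043], [0.267, 0.089], [0.268, 0.092], [0.266, 0.09], [0.263, 0.088]]
263 [[0.232, 0.043], [0.275, 0.087], [0.274, 0.087], [0.274, 0.087], [0.261, 0.075]]
267 [[0.243, 0.042], [0.273, 0.075], [0.274, 0.076], [0.274, 0.076], [0.261, 0.064]]
271 [[0.305, 0.097], [0.304, 0.096], [0.274, 0.065], [0.275, 0.067], [0.26, 0.051]]
[[242.48410172 261.29880906]
 [242.42947292 254.44977634]
 [242.38874456 249.26184355]]
[[0.544  0.234  0.1025]
 [0.5426 0.2344 0.1234]
 [0.541  0.2392 0.1102]
 [0.4883 0.2352 0.1027]
 [0.489  0.2352 0.1242]]
```

The pads shut just above the bar. In both cameras the shut tips measure z≈0.0945, against a reported TCP z of 0.065, and the bar top is at 0.092. So the real tips are about 30 mm behind the reported TCP. Nothing moved and the force stayed near zero. I'll reopen and go lower using that measured offset.

Call:
servo_tool:
  rows:
    - [[0, 0, 0.3, 0, 0, 0, 0.1], [0, 0, 0, 0, 0, 0, 0.1], [0, 0, 0, 0, 0, 0, 0.1], [0, 0, 0, 0, 0, 0, 0.1], [0, 0, 0, 0, 0, 0, 0.1], [0, 0, 0, 0, 0, 0, 0.1]]

```text
time_s: 4.7
eef_pos: [0.5171, 0.2471, 0.0682]
tool_rot: [[-0.023, -1.0, 0.004], [-1.0, 0.023, 0.002], [-0.002, -0.004, -1.0]]
wrist_force: [-0.3, 0.5, -0.9]
gripper_width: 0.0471
```

```bash
python3 - <<'E'
from h import *
c=cap('wrist','w5');st()
im=c['img'].astype(int)
vv,uu=np.mgrid[150:340,190:310]; px=np.c_[uu.ravel(),vv.ravel()]; P=pts(c,px)
m=(P[:,2]>0.086)&(P[:,2]<0.097)&(im[px[:,1],px[:,0]].sum(1)>330)&(abs(P[:,1]-.2463)<.03)&(abs(P[:,0]-.5166)<.012); q=px[m]
W=plane(c,q,0.092)[:,:2]; r=cv2.minAreaRect(W.astype(np.float32)); print(m.sum(),r)
E
```

```text
t 4.75 p [0.5171 0.2471 0.0682] F [ 0.29  0.74 -0.59] T [ 0.031 -0.     0.015] w 0.0469
[[-0.023, -1.0, 0.004], [-1.0, 0.023, 0.001], [-0.002, -0.004, -1.0]] [ 0.446  0.416 -0.1    1.05  -0.    -1.101]
2244 ((0.5163043737411499, 0.24609771370887756), (0.04818226397037506, 0.011331884190440178), 88.14229583740234)
```

View pics/w5.png

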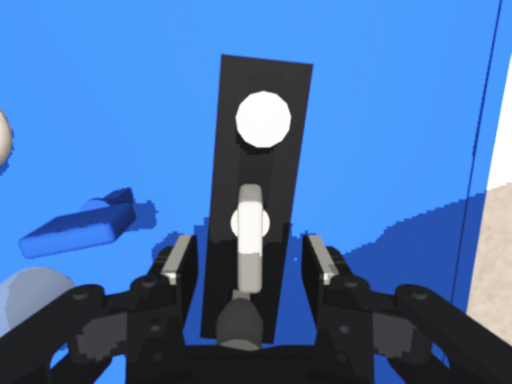

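The key is undisturbed with its centre at (0.516, 0.246), and the fingers straddle it at (250,240).

Call:
servo_tool:
  rows:
    - [[-0.07, -0.1, -0.7, 0, 0, 0, 0.1], [0, 0, -0.8, 0, 0, 0, 0.1], [0, 0, -0.8, 0, 0, 0, 0.1], [0, 0, -0.6, 0, 0, 0, 0.1], [0, 0, 0, 0, 0, 0, 0.1], [0, 0, 0, 0, 0, 0, 0.1]]

```text
time_s: 5.25
eef_pos: [0.5155, 0.2455, 0.0349]
tool_rot: [[-0.023, -1.0, 0.003], [-1.0, 0.023, 0.001], [-0.001, -0.003, -1.0]]
wrist_force: [0.1, 0.1, 0.5]
gripper_width: 0.0468
```

```bash
python3 - <<'E'
from h import *
cap('wrist','w6');st()
E
```

```text
t 5.3 p [0.5155 0.2455 0.0349] F [-0.29 -0.47 -0.18] T [-0.043  0.011 -0.012] w 0.0469
[[-0.023, -1.0, 0.003], [-1.0, 0.023, 0.001], [-0.001, -0.003, -1.0]] [ 4.450e-01  4.390e-01 -1.540e-01  9.750e-01 -1.000e-03 -1.103e+00]
```

View pics/w6.png

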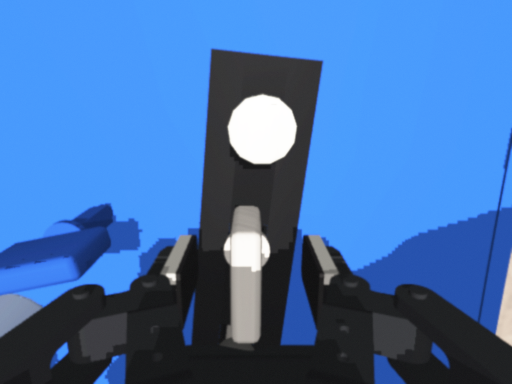

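The bar at (246,275) now lies well between the pads. I'm closing with 80 N.

Call:
servo_tool:
  rows:
    - [[0.07, 0.05, 0, 0, 0, 0, -0.3], [0, 0, 0, 0, 0, 0, -1], [0, 0, 0, 0, 0, 0, -1], [0, 0, 0, 0, 0, 0, -1], [0, 0, 0, 0, 0, 0, -1], [0, 0, 0, 0, 0, 0, -1], [0, 0, 0, 0, 0, 0, -1]]
  grip_force: 80

```text
time_s: 5.88
eef_pos: [0.5169, 0.2464, 0.0359]
tool_rot: [[-0.023, -1.0, 0.004], [-1.0, 0.023, 0.001], [-0.001, -0.004, -1.0]]
wrist_force: [-0.2, 0.6, -1.6]
gripper_width: 0.0108
```

```bash
python3 - <<'E'
from h import *
cap('wrist','w7');st()
E
```

```text
t 5.9333 p [0.5169 0.2464 0.0359] F [-1.04 -0.19 -2.52] T [ 0.    -0.046 -0.047] w 0.0106
[[-0.023, -1.0, 0.004], [-1.0, 0.023, 0.001], [-0.001, -0.004, -1.0]] [ 0.445  0.44  -0.15   0.977 -0.    -1.102]
```

View pics/w7.png

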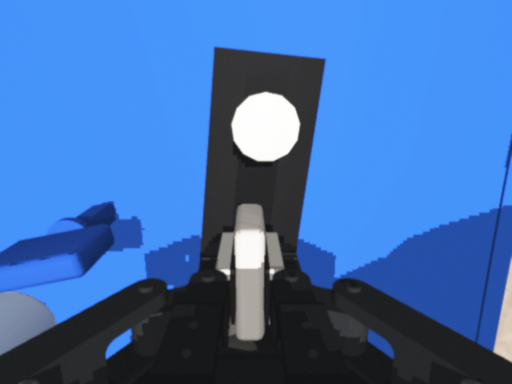

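The key is gripped (opening 10.7 mm, bar at (250,270)). I'm lifting it straight out.

Call:
servo_tool:
  rows:
    - [[0, 0, 0.5, 0, 0, 0, -1], [0, 0, 1, 0, 0, 0, -1], [0, 0, 1.5, 0, 0, 0, -1], [0, 0, 1.8, 0, 0, 0, -1], [0, 0, 1.8, 0, 0, 0, -1], [0, 0, 2, 0, 0, 0, -1], [0, 0, 2, 0, 0, 0, -1], [0, 0, 2, 0, 0, 0, -1], [0, 0, 2, 0, 0, 0, -1], [0, 0, 2, 0, 0, 0, -1], [0, 0, 1, 0, 0, 0, -1], [0, 0, 0, 0, 0, 0, -1]]

```text
time_s: 6.93
eef_pos: [0.5146, 0.2451, 0.2293]
tool_rot: [[-0.024, -1.0, 0.007], [-1.0, 0.024, 0.002], [-0.002, -0.007, -1.0]]
wrist_force: [1.1, -0.3, -1.0]
gripper_width: 0.0107
```

```bash
python3 - <<'E'
from h import *
cap('wrist','w8');b=cap('side','d8');st()
cv2.imwrite('pics/d8c.png',cv2.resize(b['img'][150:310,160:320,::-1],(600,600),interpolation=2))
E
```

```text
t 7.0333 p [0.5142 0.2449 0.227 ] F [-0.12  0.29 -1.68] T [ 0.004 -0.016  0.034] w 0.0106
[[-0.024, -1.0, 0.005], [-1.0, 0.024, 0.001], [-0.002, -0.005, -1.0]] [ 4.450e-01  3.540e-01  2.160e-01  1.427e+00 -1.000e-03 -1.102e+00]
```

View pics/d8c.png

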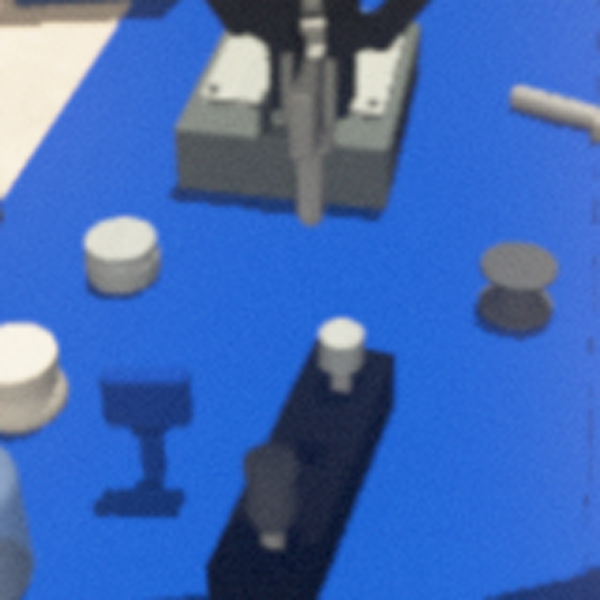

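View pics/w8.png

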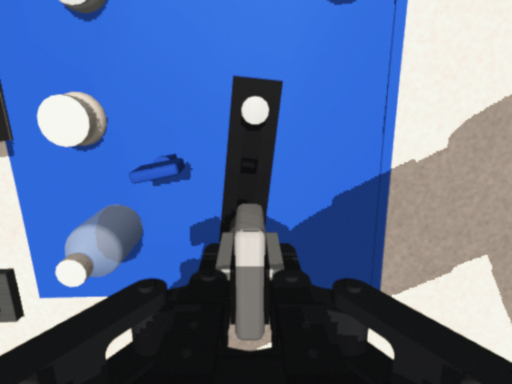

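The key is out: its nose shows in the side view and the middle hole at (248,165) is empty. The gauge and driver are still standing. Moving beside the lock to look down into it.

Call:
servo_tool:
  rows:
    - [[0.5, -2, 0, 0, 0, 0, -1], [0.5, -2.4, 0, 0, 0, 0, -1], [0.5, -2.4, 0, 0, 0, 0, -1], [0.5, -2.4, 0, 0, 0, 0, -1], [0.5, -2.4, 0, 0, 0, 0, -1], [0.5, -2.4, 0, 0, 0, 0, -1], [0.5, -2.4, 0, 0, 0, 0, -1], [0.5, -2.4, 0, 0, 0, 0, -1], [0.5, -2.4, 0, 0, 0, 0, -1], [0.5, -2.4, 0, 0, 0, 0, -1], [0.5, -2.4, 0, 0, 0, 0, -1], [0.5, -2.4, 0, 0, 0, 0, -1], [0.5, -2.4, 0, 0, 0, 0, -1], [0.5, -2, 0, 0, 0, 0, -1], [0, 0, 0, 0, 0, 0, -1], [0, 0, 0, 0, 0, 0, -1], [0, 0, 0, 0, 0, 0, -1]]

```text
time_s: 8.45
eef_pos: [0.5747, -0.0994, 0.2075]
tool_rot: [[-0.021, -0.999, -0.024], [-1.0, 0.021, 0.0], [0.0, 0.024, -1.0]]
wrist_force: [-0.3, 0.6, -1.4]
gripper_width: 0.0107
```

```bash
python3 - <<'E'
from h import *
c=cap('wrist','w9');st();print(c['origin'])
E
```

```text
t 8.5 p [ 0.5746 -0.099   0.2075] F [ 0.87 -0.08 -1.59] T [ 0.028  0.005 -0.028] w 0.0109
[[-0.021, -0.999, -0.024], [-1.0, 0.021, 0.001], [-0.0, 0.024, -1.0]] [-0.169  0.415  0.255  1.434 -0.003 -1.718]
[ 0.57688462 -0.16855592  0.37842501]
```

View pics/w9.png

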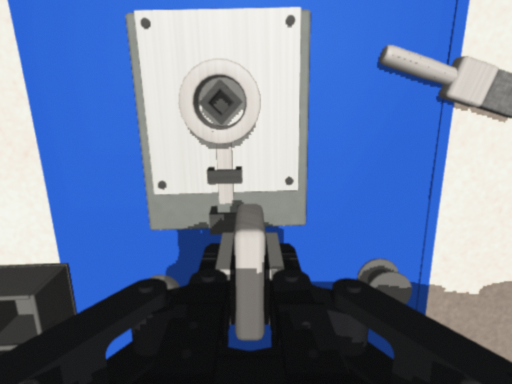

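The lock boss is at (220,102), with the square core and its socket turned about 45° to the enclosure. I'll enlarge it and fit.

```bash
python3 - <<'E'
from h import *
c=load('w9')
cr=c['img'][62:142,180:260,::-1]; cv2.imwrite('pics/w9c.png',cv2.resize(cr,(600,600),interpolation=2))
# boss rim circle: points with z ~0.099
vv,uu=np.mgrid[50:155,165:275]; px=np.c_[uu.ravel(),vv.ravel()]; P=pts(c,px)
m=(P[:,2]>0.095)&(P[:,2]<0.103); W=plane(c,px[m],np.median(P[m,2]))[:,:2]
print(m.sum(),np.median(P[m,2]),cv2.minEnclosingCircle(W.astype(np.float32)))
lo,hi=np.percentile(W,1,0),np.percentile(W,99,0);print(lo,hi,(lo+hi)/2)
z=P[:,2].reshape(vv.shape)
print(np.round(z[102-50-18:102-50+19:3,222-165-18:222-165+19:3]*1000).astype(int))
E
```

```text
3302 0.09894209760963557 ((0.594074010848999, -0.16489358246326447), 0.03283695876598358)
[ 0.562781  -0.1960519] [ 0.62490819 -0.13396689] [ 0.59384459 -0.1650094 ]
[[72 61 61 62 89 89 89 60 60 61 62 61 99]
 [63 61 61 91 89 89 90 89 61 62 60 61 62]
 [61 61 88 91 90 88 88 91 89 61 61 62 62]
 [60 89 90 90 88 70 69 90 90 88 62 61 61]
 [89 88 88 88 69 68 68 71 88 89 88 61 61]
 [89 89 88 71 68 69 68 70 68 89 88 88 66]
 [89 90 74 69 69 70 69 69 70 69 89 90 89]
 [90 89 89 71 69 68 70 69 68 89 89 89 61]
 [89 89 89 90 71 69 68 70 88 88 89 62 62]
 [61 88 90 90 89 74 70 88 89 90 61 61 61]
 [61 61 90 89 89 88 89 89 89 88 61 61 60]
 [65 61 62 89 89 89 88 88 88 62 61 61 67]
 [82 65 61 61 61 89 89 88 62 61 62 68 98]]
```

View pics/w9c.png

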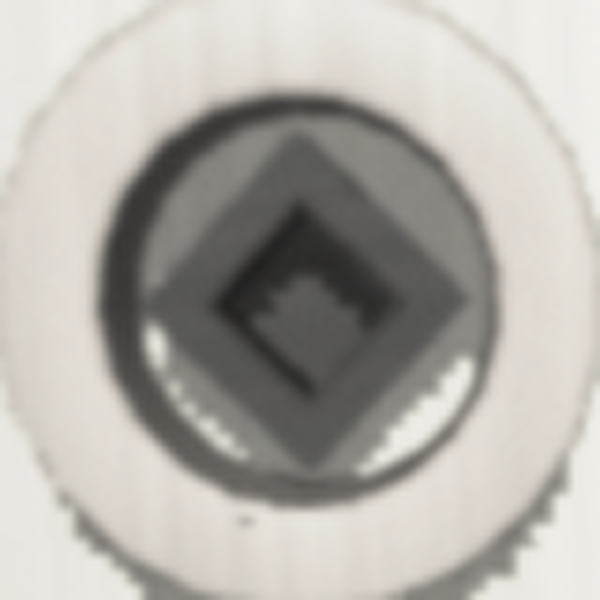

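Now I'll fit the core square (z≈0.089) and the socket angle.

```bash
python3 - <<'E'
from h import *
c=load('w9'); S=8
cx0,cy0=180,62
vv,uu=np.mgrid[62:142,180:260]; px=np.c_[uu.ravel(),vv.ravel()]; P=pts(c,px)
C0=np.array([0.5940,-0.1649])
r=np.hypot(*(P[:,:2]-C0).T)
m=(P[:,2]>0.083)&(P[:,2]<0.095)&(r<0.0202)
W=plane(c,px[m],0.089)[:,:2]; rr=cv2.minAreaRect(W.astype(np.float32)); print('core',m.sum(),rr)
ms=(P[:,2]<0.080)&(r<0.011)
q=px[ms]; W=plane(c,q,0.089)[:,:2]; rr=cv2.minAreaRect(W.astype(np.float32)); print('socket',ms.sum(),rr, W.mean(0))
# well from lid-level ring? rim inner
# enclosure yaw from lid screws
print(np.round(plane(c,[[145,23],[290,20],[161,185],[289,181]],0.061),4))
# bar angle of held key in view
im=c['img'].astype(int)
E
```

```text
core 733 ((0.594229519367218, -0.16453027725219727), (0.025654036551713943, 0.02582402713596821), 45.07658767700195)
socket 279 ((0.5937705039978027, -0.16463685035705566), (0.013290300033986568, 0.013455038890242577), 44.443973541259766) [ 0.59371689 -0.16477034]
[[ 0.6559 -0.2294  0.061 ]
 [ 0.5336 -0.2299  0.061 ]
 [ 0.6559 -0.0888  0.061 ]
 [ 0.5327 -0.0893  0.061 ]]
```

Socket estimate: 44.4–45.1° (mod 90°), axis about (0.594, −0.1645), core top at 0.089. The key's sides are at about −1.4°, so I'll turn it about 44° clockwise, move over the axis and level the tool.

Call:
servo_tool:
  rows:
    - [[0.25, -0.8, 0, 0, -1.4, -5.5, -1], [0.25, -0.8, 0, 0, 0, -5.5, -1], [0.25, -0.8, 0, 0, 0, -5.5, -1], [0.25, -0.8, 0, 0, 0, -5.5, -1], [0.25, -0.8, 0, 0, 0, -5.5, -1], [0.25, -0.8, 0, 0, 0, -5.5, -1], [0.25, -0.8, 0, 0, 0, -5.5, -1], [0.25, -0.8, 0, 0, 0, -4, -1], [0, 0, 0, 0, 0, 0, -1], [0, 0, 0, 0, 0, 0, -1]]

```text
time_s: 9.33
eef_pos: [0.5939, -0.1551, 0.206]
tool_rot: [[-0.706, -0.708, 0.001], [-0.708, 0.706, 0.004], [-0.003, 0.002, -1.0]]
wrist_force: [-0.6, 0.7, -1.4]
gripper_width: 0.0105
```

```bash
cat > yaw.py <<'E'
from h import *
s=st(); R=np.array(s['tool_rot']); print('yaw y-axis deg',np.degrees(np.arctan2(R[1,1],R[0,1])),'key side deg mod90',(np.degrees(np.arctan2(R[1,1],R[0,1]))-178.7-1.4)%90)
print('tilt corr deg about x,y',np.degrees(-R[1,2]),np.degrees(R[0,2]))
E
python3 yaw.py
```

```text
t 9.3333 p [ 0.5939 -0.1551  0.206 ] F [-0.55  0.74 -1.44] T [ 0.024 -0.015  0.014] w 0.0105
[[-0.706, -0.708, 0.001], [-0.708, 0.706, 0.004], [-0.003, 0.002, -1.0]] [-0.257  0.459  0.319  1.43   0.004 -1.044]
yaw y-axis deg 135.05577237095372 key side deg mod90 44.95577237095373
tilt corr deg about x,y -0.20087628066515847 0.03626521792143123
```

Call:
servo_tool:
  rows:
    - [[0.06, -0.9, -1, -0.2, 0, 0, -1], [0, 0, -1.5, 0, 0, 0, -1], [0, 0, -1.5, 0, 0, 0, -1], [0, 0, -1, 0, 0, 0, -1], [0, 0, 0, 0, 0, 0, -1], [0, 0, 0, 0, 0, 0, -1]]

```text
time_s: 9.83
eef_pos: [0.5936, -0.1623, 0.1515]
tool_rot: [[-0.694, -0.72, 0.0], [-0.72, 0.694, -0.001], [0.0, -0.001, -1.0]]
wrist_force: [-0.3, 0.2, -1.1]
gripper_width: 0.0105
```

```bash
python3 - <<'E'
from h import *
import yaw
w=cap('wrist','w10');a=cap('scene','s10');b=cap('side','d10')
A=cv2.resize(a['img'][175:275,135:235,::-1],(400,400),interpolation=2); B=cv2.resize(b['img'][90:190,190:290,::-1],(400,400),interpolation=2)
cv2.imwrite('pics/c10.png',np.hstack([A,B]))
E
```

```text
t 9.8333 p [ 0.5936 -0.1623  0.1515] F [-0.28  0.19 -1.07] T [ 0.026 -0.028  0.011] w 0.0105
[[-0.694, -0.72, 0.0], [-0.72, 0.694, -0.001], [0.0, -0.001, -1.0]] [-2.670e-01  4.670e-01  1.930e-01  1.297e+00 -1.000e-03 -1.070e+00]
yaw y-axis deg 136.05422066747812 key side deg mod90 45.95422066747813
tilt corr deg about x,y 0.045994649147997356 0.017707824486422153
```

View pics/c10.png

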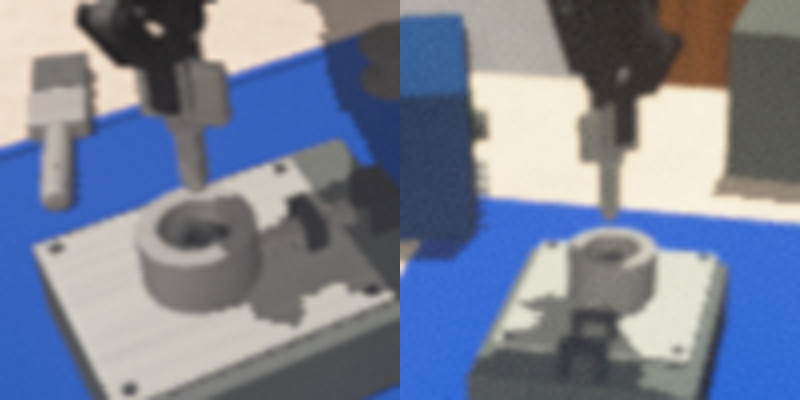

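View pics/w10.png

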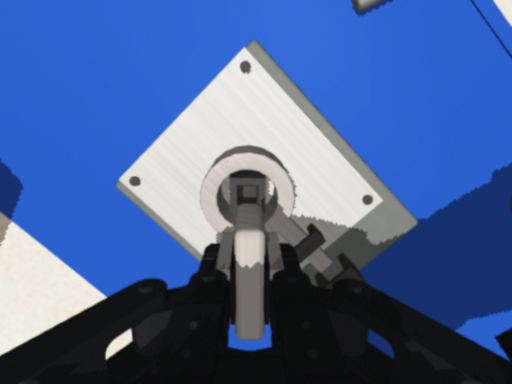

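Side view puts the nose at about (242,144), above the well centre at (242,150). In the wrist view the socket at (249,192) is in line with the bar. I'll quantify the offset with rays from the scene and side cameras.

```bash
python3 - <<'E'
from h import *
T=np.array([0.5936,-0.1623])
for t in ['s10','d10']:
    c=load(t)
    print(t,'nose pred',proj(c,[[*T,0.1235],[*T,0.1685]]).round(1).tolist(),'mouth pred',proj(c,[[0.5942,-0.1645,0.099]]).round(1))
    n='scene' if t[0]=='s' else 'side'
    c0=load(n+'0')
    # boss centre from fixed cam
    u,v=proj(c0,[[0.594,-0.1647,0.099]])[0].astype(int)
    vv,uu=np.mgrid[v-25:v+26,u-25:u+26]; px=np.c_[uu.ravel(),vv.ravel()]; P=pts(c0,px)
    m=(P[:,2]>0.094)&(P[:,2]<0.104)&(np.hypot(P[:,0]-.594,P[:,1]+.1647)<.045); W=plane(c0,px[m],0.099)[:,:2]
    print('boss',m.sum(),np.round(cv2.minEnclosingCircle(W.astype(np.float32)),4) if 0 else cv2.minEnclosingCircle(W.astype(np.float32)))
    # shank points by range
    cc=c; u,v=proj(cc,[[*T,0.146]])[0].astype(int)
    vv,uu=np.mgrid[v-30:v+31,u-20:u+21]; px=np.c_[uu.ravel(),vv.ravel()]; P=pts(cc,px)
    m=(np.hypot(P[:,0]-T[0],P[:,1]-T[1])<.02)&(P[:,2]>.120)&(P[:,2]<.166)
    for lo,hi in [(.122,.13),(.13,.14),(.14,.15),(.15,.16)]:
        k=m&(P[:,2]>lo)&(P[:,2]<hi)
        if k.sum(): print(lo,k.sum(),px[k].mean(0).round(2),'pred',proj(cc,[[*T,P[k,2].mean()]]).round(2),P[k].mean(0).round(4))
E
```

```text
s10 nose pred [[182.6, 221.0], [180.2, 204.5]] mouth pred [[183. 230.]]
boss 346 ((0.5997312664985657, -0.16360825300216675), 0.03512273356318474)
0.122 8 [184.   221.62] pred [[182.43 219.74]] [ 0.6011 -0.1617  0.127 ]
0.13 27 [183.89 218.48] pred [[182.01 216.88]] [ 0.6006 -0.1608  0.135 ]
0.14 28 [183.43 214.93] pred [[181.46 213.19]] [ 0.6011 -0.1609  0.1452]
0.15 28 [182.5  211.29] pred [[180.92 209.51]] [ 0.6008 -0.1616  0.1552]
d10 nose pred [[243.4, 143.6], [243.4, 129.3]] mouth pred [[243.4 150.7]]
boss 140 ((0.5965413451194763, -0.15628783404827118), 0.03567909076809883)
0.122 9 [241.22 143.33] pred [[243.4  142.53]] [ 0.5988 -0.1559  0.1269]
0.13 17 [241.94 140.88] pred [[243.4  139.89]] [ 0.5965 -0.1551  0.1353]
0.14 14 [241.79 137.86] pred [[243.39 136.92]] [ 0.5969 -0.1553  0.1447]
0.15 18 [242.11 134.72] pred [[243.38 133.8 ]] [ 0.5959 -0.1554  0.1545]
```

Scene and side both put the shank about 2 mm too far in +y of the lock axis, which agrees with the TCP numbers. I'll correct that and go down to just above the core.

Call:
servo_tool:
  rows:
    - [[0.07, -0.22, 0, 0, 0, -1, -1], [0, 0, 0, 0, 0, 0, -1], [0, 0, -0.6, 0, 0, 0, -1], [0, 0, -0.7, 0, 0, 0, -1], [0, 0, -0.7, 0, 0, 0, -1], [0, 0, -0.4, 0, 0, 0, -1], [0, 0, 0, 0, 0, 0, -1], [0, 0, 0, 0, 0, 0, -1]]

```text
time_s: 10.65
eef_pos: [0.5959, -0.1652, 0.1273]
tool_rot: [[-0.708, -0.706, 0.004], [-0.706, 0.708, -0.002], [-0.002, -0.004, -1.0]]
wrist_force: [0.0, 0.1, -1.7]
gripper_width: 0.0104
```

```bash
python3 yaw.py
```

```text
t 10.65 p [ 0.5959 -0.1652  0.1273] F [ 0.02  0.05 -1.75] T [0.024 0.024 0.009] w 0.0104
[[-0.708, -0.706, 0.004], [-0.706, 0.708, -0.002], [-0.002, -0.004, -1.0]] [-2.700e-01  4.760e-01  1.460e-01  1.236e+00 -1.000e-03 -1.054e+00]
yaw y-axis deg 134.9290447779324 key side deg mod90 44.82904477793242
tilt corr deg about x,y 0.11029282821645604 0.24715217320190633
```

Call:
servo_tool:
  rows:
    - [[-0.15, 0.07, 0, 0.1, 0.2, 0, -1], [0, 0, -0.5, 0, 0, 0, -1], [0, 0, -0.3, 0, 0, 0, -1], [0, 0, 0, 0, 0, 0, -1], [0, 0, 0, 0, 0, 0, -1]]

```text
time_s: 11.07
eef_pos: [0.5943, -0.1644, 0.1187]
tool_rot: [[-0.708, -0.706, 0.001], [-0.706, 0.708, -0.0], [-0.0, -0.0, -1.0]]
wrist_force: [-0.3, 0.0, -1.4]
gripper_width: 0.0107
```

```bash
python3 yaw.py
```

```text
t 11.0667 p [ 0.5943 -0.1644  0.1187] F [-0.32  0.03 -1.44] T [-0.005  0.007  0.016] w 0.0107
[[-0.708, -0.706, 0.001], [-0.706, 0.708, -0.0], [-0.0, -0.0, -1.0]] [-0.27   0.48   0.13   1.221  0.    -1.054]
yaw y-axis deg 134.94134158597163 key side deg mod90 44.84134158597164
tilt corr deg about x,y 0.0024296316735429578 0.030691033172426437
```

Well aligned, with the nose at about 0.091. Feeling downward gently.

Call:
servo_tool:
  rows:
    - [[0, 0, -0.2, 0, 0, 0, -1], [0, 0, -0.2, 0, 0, 0, -1], [0, 0, -0.2, 0, 0, 0, -1], [0, 0, 0, 0, 0, 0, -1], [0, 0, 0, 0, 0, 0, -1]]

```text
time_s: 11.48
eef_pos: [0.5943, -0.1648, 0.1124]
tool_rot: [[-0.708, -0.706, 0.001], [-0.706, 0.708, -0.001], [0.0, -0.001, -1.0]]
wrist_force: [-0.4, -1.0, -1.9]
gripper_width: 0.0107
```

```bash
python3 yaw.py
```

```text
t 11.4833 p [ 0.5943 -0.1648  0.1124] F [-0.41 -1.02 -1.89] T [-0.128  0.057  0.001] w 0.0107
[[-0.708, -0.706, 0.001], [-0.706, 0.708, -0.001], [0.0, -0.001, -1.0]] [-2.700e-01  4.820e-01  1.180e-01  1.205e+00 -1.000e-03 -1.054e+00]
yaw y-axis deg 134.92700278389668 key side deg mod90 44.827002783896695
tilt corr deg about x,y 0.047942086936567506 0.045784867488953
```

Call:
servo_tool:
  rows:
    - [[0, 0, -0.2, 0, 0, 0, -1], [0, 0, -0.2, 0, 0, 0, -1], [0, 0, 0, 0, 0, 0, -1], [0, 0, 0, 0, 0, 0, -1]]

```text
time_s: 11.82
eef_pos: [0.5945, -0.1649, 0.1085]
tool_rot: [[-0.708, -0.706, 0.002], [-0.706, 0.708, -0.001], [-0.0, -0.002, -1.0]]
wrist_force: [-2.4, 0.2, 1.8]
gripper_width: 0.0107
```

```bash
python3 yaw.py
```

```text
t 11.8167 p [ 0.5945 -0.1649  0.1085] F [-2.38  0.22  1.84] T [-0.143  0.303 -0.02 ] w 0.0107
[[-0.708, -0.706, 0.002], [-0.706, 0.708, -0.001], [-0.0, -0.002, -1.0]] [-2.700e-01  4.840e-01  1.100e-01  1.195e+00 -1.000e-03 -1.054e+00]
yaw y-axis deg 134.9222630749184 key side deg mod90 44.8222630749184
tilt corr deg about x,y 0.06002265929745661 0.09371853765000418
```

Vertical force is +3 N above the weight, with a side force of −2.4 N in x. I'll ease 0.6 mm in −x and see whether it drops.

Call:
servo_tool:
  rows:
    - [[-0.06, 0, 0, 0, 0, 0, -1], [0, 0, 0, 0, 0, 0, -1], [0, 0, 0, 0, 0, 0, -1]]

```text
time_s: 12.07
eef_pos: [0.5939, -0.1649, 0.1085]
tool_rot: [[-0.708, -0.706, 0.002], [-0.706, 0.708, -0.001], [-0.0, -0.002, -1.0]]
wrist_force: [-0.6, -0.5, -0.9]
gripper_width: 0.0104
```

```bash
python3 yaw.py
```

```text
t 12.0667 p [ 0.5939 -0.1649  0.1085] F [-0.57 -0.48 -0.94] T [-0.197 -0.019 -0.014] w 0.0104
[[-0.708, -0.706, 0.002], [-0.706, 0.708, -0.001], [-0.0, -0.002, -1.0]] [-2.710e-01  4.820e-01  1.080e-01  1.195e+00 -1.000e-03 -1.055e+00]
yaw y-axis deg 134.92483272953433 key side deg mod90 44.82483272953434
tilt corr deg about x,y 0.0646394965514269 0.0976291464245455
```

The force fell away, so the shank is in. Continuing down in small steps.

Call:
servo_tool:
  rows:
    - [[0, 0.02, -0.2, 0, 0, 0, -1], [0, 0, -0.2, 0, 0, 0, -1], [0, 0, 0, 0, 0, 0, -1]]

```text
time_s: 12.32
eef_pos: [0.5937, -0.1648, 0.104]
tool_rot: [[-0.708, -0.706, 0.001], [-0.706, 0.708, -0.001], [-0.0, -0.002, -1.0]]
wrist_force: [-0.1, -1.8, -1.9]
gripper_width: 0.0104
```

```bash
python3 yaw.py
```

```text
t 12.3167 p [ 0.5937 -0.1648  0.104 ] F [-0.09 -1.83 -1.94] T [-0.192  0.046 -0.04 ] w 0.0104
[[-0.708, -0.706, 0.001], [-0.706, 0.708, -0.001], [-0.0, -0.002, -1.0]] [-2.700e-01  4.840e-01  9.900e-02  1.184e+00 -1.000e-03 -1.054e+00]
yaw y-axis deg 134.9160969358166 key side deg mod90 44.81609693581661
tilt corr deg about x,y 0.07451956707240205 0.07891058661911833
```

Call:
servo_tool:
  rows:
    - [[0, -0.05, -0.2, 0, 0, 0, -1], [0, 0, -0.2, 0, 0, 0, -1], [0, 0, -0.1, 0, 0, 0, -1], [0, 0, 0, 0, 0, 0, -1]]

```text
time_s: 12.65
eef_pos: [0.5937, -0.165, 0.098]
tool_rot: [[-0.708, -0.706, 0.001], [-0.706, 0.708, -0.0], [-0.0, -0.001, -1.0]]
wrist_force: [-0.5, 0.3, -1.1]
gripper_width: 0.0106
```

```bash
python3 yaw.py
```

```text
t 12.65 p [ 0.5937 -0.165   0.098 ] F [-0.54  0.31 -1.13] T [0.046 0.067 0.047] w 0.0106
[[-0.708, -0.706, 0.001], [-0.706, 0.708, -0.0], [-0.0, -0.001, -1.0]] [-0.271  0.488  0.089  1.171 -0.    -1.055]
yaw y-axis deg 134.93158348378395 key side deg mod90 44.831583483783966
tilt corr deg about x,y 0.025226039984186835 0.0612125523286235
```

Call:
servo_tool:
  rows:
    - [[0, 0, -0.1, 0, 0, 0, -1], [0, 0, 0, 0, 0, 0, -1], [0, 0, 0, 0, 0, 0, -1]]

```text
time_s: 12.9
eef_pos: [0.5937, -0.1649, 0.0968]
tool_rot: [[-0.708, -0.706, 0.001], [-0.706, 0.708, -0.0], [-0.0, -0.001, -1.0]]
wrist_force: [-0.9, -0.1, -1.6]
gripper_width: 0.0109
```

```bash
python3 yaw.py
```

```text
t 12.9 p [ 0.5937 -0.1649  0.0968] F [-0.89 -0.09 -1.63] T [-0.063  0.025 -0.015] w 0.0109
[[-0.708, -0.706, 0.001], [-0.706, 0.708, -0.0], [-0.0, -0.001, -1.0]] [-0.271  0.488  0.087  1.169 -0.    -1.055]
yaw y-axis deg 134.93265292917792 key side deg mod90 44.83265292917793
tilt corr deg about x,y 0.01724937286864421 0.053573995353052614
```

Call:
servo_tool:
  rows:
    - [[0, 0, -0.07, 0, 0, 0, -1], [0, 0, 0, 0, 0, 0, -1]]

```text
time_s: 13.07
eef_pos: [0.5938, -0.165, 0.0962]
tool_rot: [[-0.708, -0.706, 0.001], [-0.706, 0.708, -0.0], [-0.001, -0.001, -1.0]]
wrist_force: [-1.2, 1.1, 0.4]
gripper_width: 0.0109
```

Call:
servo_tool:
  rows:
    - [[0, 0, -0.07, 0, 0, 0, -1], [0, 0, 0, 0, 0, 0, -1]]

```text
time_s: 13.23
eef_pos: [0.5938, -0.1649, 0.0957]
tool_rot: [[-0.708, -0.706, 0.001], [-0.706, 0.708, -0.0], [-0.001, -0.001, -1.0]]
wrist_force: [-0.6, -0.8, 0.9]
gripper_width: 0.011
```

Call:
servo_tool:
  rows:
    - [[0, 0, -0.07, 0, 0, 0, -1], [0, 0, 0, 0, 0, 0, -1], [0, 0, 0, 0, 0, 0, -1]]

```text
time_s: 13.48
eef_pos: [0.5938, -0.1649, 0.0952]
tool_rot: [[-0.708, -0.706, 0.002], [-0.706, 0.708, -0.001], [-0.001, -0.002, -1.0]]
wrist_force: [-2.0, -0.8, 0.7]
gripper_width: 0.0106
```

Call:
servo_tool:
  rows:
    - [[0, 0, -0.07, 0, 0, 0, -1], [0, 0, 0, 0, 0, 0, -1], [0, 0, 0, 0, 0, 0, -1]]

```text
time_s: 13.73
eef_pos: [0.5938, -0.165, 0.0946]
tool_rot: [[-0.708, -0.706, 0.002], [-0.706, 0.708, -0.001], [-0.001, -0.002, -1.0]]
wrist_force: [-1.1, -0.3, 1.8]
gripper_width: 0.0104
```

```bash
python3 yaw.py; python3 - <<'E'
from h import *
w=cap('wrist','w11');a=cap('scene','s11');b=cap('side','d11')
A=cv2.resize(a['img'][175:275,135:235,::-1],(400,400),interpolation=2); B=cv2.resize(b['img'][110:210,190:290,::-1],(400,400),interpolation=2)
cv2.imwrite('pics/c11.png',np.hstack([A,B]))
E
```

```text
t 13.7333 p [ 0.5938 -0.165   0.0946] F [-1.14 -0.35  1.82] T [0.072 0.288 0.031] w 0.0104
[[-0.708, -0.706, 0.002], [-0.706, 0.708, -0.001], [-0.001, -0.002, -1.0]] [-0.271  0.489  0.082  1.163 -0.    -1.055]
yaw y-axis deg 134.93399182008662 key side deg mod90 44.83399182008663
tilt corr deg about x,y 0.03312847442753512 0.09898780069537969
```

View pics/c11.png

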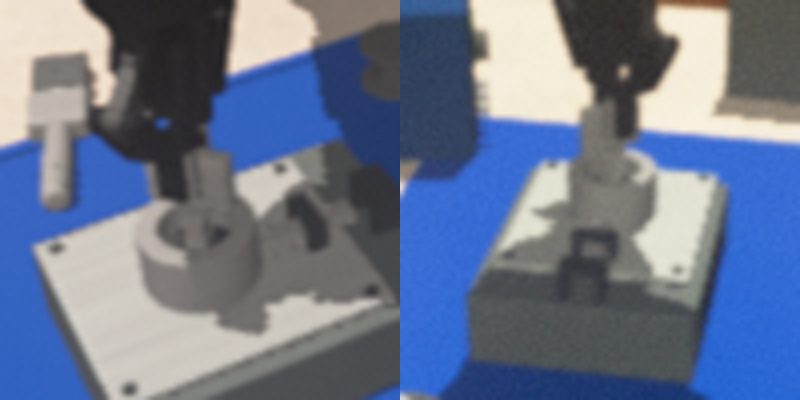

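View pics/w11.png

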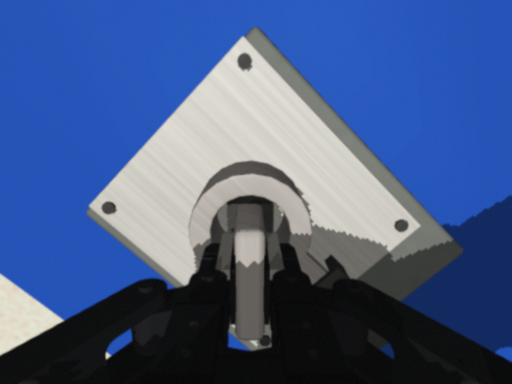

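```bash
python3 - <<'E'
from h import *
for t in ['w10','w11']:
    c=load(t)
    print(t,[np.round(pts(c,[[250,v]])[0],4).tolist() for v in (205,215,222,235,245,255)])
c=load('w11'); 
for p in [[232,215],[228,222],[268,215],[272,222],[240,210],[258,210],[235,205],[265,205],[250,204],[250,200]]: print(p,pts(c,[p])[0].round(4),c['img'][p[1],p[0]])
E
```

```text
w10 [[0.5782, -0.1783, 0.1769], [0.578, -0.1786, 0.1913], [0.5781, -0.1785, 0.199], [0.5792, -0.1773, 0.2082], [0.5818, -0.1746, 0.2083], [0.5848, -0.1715, 0.2078]]
w11 [[0.5778, -0.181, 0.1213], [0.578, -0.1808, 0.1337], [0.578, -0.1808, 0.142], [0.5793, -0.1795, 0.1504], [0.5818, -0.177, 0.1512], [0.5847, -0.1741, 0.151]]
[232, 215] [ 0.5968 -0.1762  0.0874] [72 71 69]
[228, 222] [ 0.6014 -0.1749  0.0873] [74 73 70]
[268, 215] [ 0.5826 -0.1621  0.0877] [33 33 32]
[272, 222] [ 0.584  -0.1574  0.0871] [45 44 43]
[240, 210] [ 0.5815 -0.1835  0.1257] [81 78 75]
[258, 210] [ 0.5759 -0.178   0.126 ] [71 70 67]
[235, 205] [ 0.5914 -0.1792  0.0876] [69 69 66]
[265, 205] [ 0.5797 -0.1674  0.0873] [35 35 34]
[250, 204] [ 0.5779 -0.1809  0.1195] [67 65 62]
[250, 200] [ 0.5852 -0.1737  0.08  ] [30 29 28]
```

Bar top is at 0.151, so the nose is at 0.067. The core top is at 0.0873, about 20 mm above the nose, so the nose is on the socket floor with the core sunk only about 2 mm. I'll relax that preload, then turn clockwise.

Call:
servo_tool:
  rows:
    - [[0, 0, 0.15, 0, 0, 0, -1], [0, 0, 0, 0, 0, -3, -1], [0, 0, 0, 0, 0, -3, -1], [0, 0, 0, 0, 0, -3, -1], [0, 0, 0, 0, 0, 0, -1], [0, 0, 0, 0, 0, 0, -1]]

```text
time_s: 14.38
eef_pos: [0.593, -0.1651, 0.0962]
tool_rot: [[-0.813, -0.583, -0.0], [-0.583, 0.813, -0.001], [0.001, -0.001, -1.0]]
wrist_force: [-1.4, -0.3, 1.6]
gripper_width: 0.0105
```

```bash
python3 yaw.py
```

```text
t 14.3833 p [ 0.593  -0.1651  0.0962] F [-1.41 -0.31  1.56] T [0.074 0.339 0.01 ] w 0.0105
[[-0.813, -0.583, -0.0], [-0.583, 0.813, -0.001], [0.001, -0.001, -1.0]] [-2.710e-01  4.880e-01  8.500e-02  1.168e+00 -1.000e-03 -8.930e-01]
yaw y-axis deg 125.64115924571442 key side deg mod90 35.54115924571443
tilt corr deg about x,y 0.05598032343580938 -0.000479212804553655
```

Call:
servo_tool:
  rows:
    - [[0, 0, 0, 0, 0, -4, -1], [0, 0, 0, 0, 0, -4, -1], [0, 0, 0, 0, 0, -4, -1], [0, 0, 0, 0, 0, -4, -1], [0, 0, 0, 0, 0, 0, -1], [0, 0, 0, 0, 0, 0, -1]]

```text
time_s: 14.88
eef_pos: [0.5925, -0.1645, 0.0961]
tool_rot: [[-0.941, -0.337, -0.001], [-0.337, 0.941, 0.0], [0.001, 0.001, -1.0]]
wrist_force: [-1.9, 0.8, 1.1]
gripper_width: 0.0107
```

```bash
python3 yaw.py; python3 - <<'E'
from h import *
b=cap('side','d12')
cv2.imwrite('pics/d12.png',cv2.resize(b['img'][130:210,200:300,::-1],(750,600),interpolation=2))
E
```

```text
t 14.8833 p [ 0.5925 -0.1645  0.0961] F [-1.87  0.79  1.14] T [-0.012  0.417  0.088] w 0.0107
[[-0.941, -0.337, -0.001], [-0.337, 0.941, 0.0], [0.001, 0.001, -1.0]] [-0.271  0.488  0.086  1.169 -0.    -0.615]
yaw y-axis deg 109.71540106509914 key side deg mod90 19.61540106509915
tilt corr deg about x,y -0.01533415545986014 -0.07530693327000654
```

View pics/d12.png

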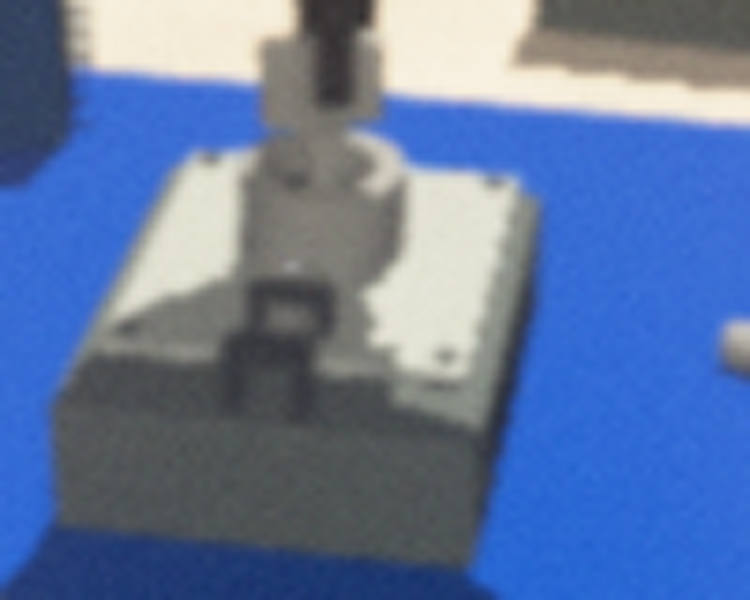

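Call:
servo_tool:
  rows:
    - [[-0.04, 0, 0, 0, 0, -4, -1], [0, 0, 0, 0, 0, -4, -1], [0, 0, 0, 0, 0, -4, -1], [0, 0, 0, 0, 0, -4, -1], [0, 0, 0, 0, 0, 0, -1], [0, 0, 0, 0, 0, 0, -1]]

```text
time_s: 15.43
eef_pos: [0.5924, -0.1639, 0.0962]
tool_rot: [[-0.997, -0.072, -0.001], [-0.072, 0.997, 0.002], [0.0, 0.002, -1.0]]
wrist_force: [-1.4, 0.4, 1.0]
gripper_width: 0.0106
```

```bash
python3 yaw.py
```

```text
t 15.4333 p [ 0.5924 -0.1639  0.0962] F [-1.37  0.4   1.02] T [0.072 0.427 0.062] w 0.0106
[[-0.997, -0.072, -0.001], [-0.072, 0.997, 0.002], [0.0, 0.002, -1.0]] [-2.710e-01  4.870e-01  8.400e-02  1.169e+00  1.000e-03 -3.420e-01]
yaw y-axis deg 94.11334655382886 key side deg mod90 4.0133465538288675
tilt corr deg about x,y -0.0934727794829683 -0.03321378712759344
```

Call:
servo_tool:
  rows:
    - [[-0.04, 0, 0, 0, 0, -4, -1], [0, 0, 0, 0, 0, -4, -1], [0, 0, 0, 0, 0, -4, -1], [0, 0, 0, 0, 0, 0, -1]]

```text
time_s: 15.77
eef_pos: [0.5924, -0.1634, 0.0963]
tool_rot: [[-0.992, 0.13, 0.001], [0.13, 0.992, 0.003], [-0.0, 0.003, -1.0]]
wrist_force: [-1.7, 0.8, 0.0]
gripper_width: 0.0109
```

```bash
python3 yaw.py
```

```text
t 15.7667 p [ 0.5924 -0.1634  0.0963] F [-1.72  0.8   0.01] T [0.095 0.493 0.078] w 0.0109
[[-0.992, 0.13, 0.001], [0.13, 0.992, 0.003], [-0.0, 0.003, -1.0]] [-0.271  0.486  0.083  1.167  0.003 -0.141]
yaw y-axis deg 82.55501216458049 key side deg mod90 82.4550121645805
tilt corr deg about x,y -0.14386362272505254 0.03907680299981464
```

Call:
servo_tool:
  rows:
    - [[-0.08, 0, 0, -0.1, 0, -2, -1], [0, 0, 0, 0, 0, -2, -1], [0, 0, 0, 0, 0, -2, -1], [0, 0, 0, 0, 0, 0, -1]]

```text
time_s: 16.1
eef_pos: [0.5924, -0.1632, 0.0966]
tool_rot: [[-0.976, 0.216, 0.002], [0.216, 0.976, 0.001], [-0.002, 0.001, -1.0]]
wrist_force: [-2.2, 1.4, 0.2]
gripper_width: 0.0105
```

```bash
python3 yaw.py
```

```text
t 16.1 p [ 0.5924 -0.1632  0.0966] F [-2.24  1.36  0.17] T [0.176 0.499 0.099] w 0.0105
[[-0.976, 0.216, 0.002], [0.216, 0.976, 0.001], [-0.002, 0.001, -1.0]] [-0.27   0.484  0.08   1.165  0.002 -0.052]
yaw y-axis deg 77.51221677031765 key side deg mod90 77.41221677031766
tilt corr deg about x,y -0.055424006465286973 0.13341992296365318
```

Call:
servo_tool:
  rows:
    - [[0, 0, 0, 0, 0.1, -2, -1], [0, 0, 0, 0, 0, -2, -1], [0, 0, 0, 0, 0, -2, -1], [0, 0, 0, 0, 0, 0, -1]]

```text
time_s: 16.43
eef_pos: [0.5925, -0.163, 0.0965]
tool_rot: [[-0.953, 0.302, 0.001], [0.302, 0.953, 0.001], [-0.0, 0.001, -1.0]]
wrist_force: [-2.4, 0.2, -0.2]
gripper_width: 0.0107
```

```bash
python3 yaw.py; python3 - <<'E'
from h import *
a=cap('scene','s13')
cv2.imwrite('pics/s13c.png',cv2.resize(a['img'][195:275,150:260,::-1],(770,560),interpolation=2))
E
```

```text
t 16.4333 p [ 0.5925 -0.163   0.0965] F [-2.41  0.16 -0.24] T [0.164 0.415 0.094] w 0.0107
[[-0.953, 0.302, 0.001], [0.302, 0.953, 0.001], [-0.0, 0.001, -1.0]] [-2.690e-01  4.860e-01  8.200e-02  1.167e+00  1.000e-03  3.700e-02]
yaw y-axis deg 72.44020055231678 key side deg mod90 72.34020055231679
tilt corr deg about x,y -0.07661747498660264 0.03944085906278422
```

View pics/s13c.png

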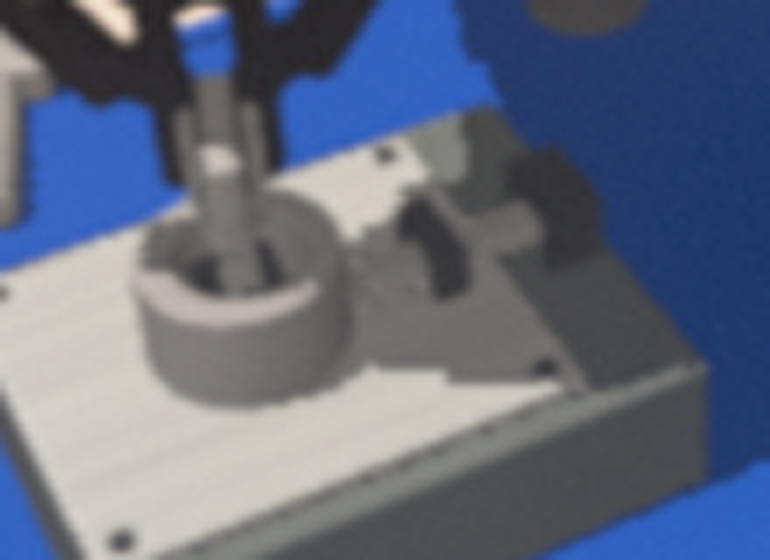

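The bolt at (500,230) in the crop is moving into the keeper. Continuing.

Call:
servo_tool:
  rows:
    - [[0, 0, 0, 0, 0, -2, -1], [0, 0, 0, 0, 0, -2, -1], [0, 0, 0, 0, 0, -2, -1], [0, 0, 0, 0, 0, 0, -1]]

```text
time_s: 16.82
eef_pos: [0.5925, -0.1628, 0.0965]
tool_rot: [[-0.922, 0.387, 0.001], [0.387, 0.922, 0.002], [-0.0, 0.002, -1.0]]
wrist_force: [-0.9, 0.9, 0.9]
gripper_width: 0.0107
```

```bash
python3 yaw.py
```

```text
t 16.8167 p [ 0.5925 -0.1628  0.0965] F [-0.87  0.86  0.88] T [0.194 0.357 0.113] w 0.0107
[[-0.922, 0.387, 0.001], [0.387, 0.922, 0.002], [-0.0, 0.002, -1.0]] [-0.269  0.485  0.082  1.167  0.002  0.128]
yaw y-axis deg 67.23616743853759 key side deg mod90 67.1361674385376
tilt corr deg about x,y -0.09635827510233828 0.0525669412661158
```

Call:
servo_tool:
  rows:
    - [[0, 0, 0, 0, 0, -2, -1], [0, 0, 0, 0, 0, -2, -1], [0, 0, 0, 0, 0, 0, -1]]

```text
time_s: 17.07
eef_pos: [0.5926, -0.1627, 0.0965]
tool_rot: [[-0.897, 0.442, 0.001], [0.442, 0.897, 0.002], [-0.0, 0.002, -1.0]]
wrist_force: [-1.5, 1.6, 0.2]
gripper_width: 0.0106
```

```bash
python3 yaw.py
```

```text
t 17.0667 p [ 0.5926 -0.1627  0.0965] F [-1.52  1.64  0.2 ] T [0.278 0.407 0.06 ] w 0.0106
[[-0.897, 0.442, 0.001], [0.442, 0.897, 0.002], [-0.0, 0.002, -1.0]] [-0.269  0.485  0.082  1.167  0.002  0.188]
yaw y-axis deg 63.790703442070594 key side deg mod90 63.6907034420706
tilt corr deg about x,y -0.1051587092733083 0.069235367539602
```

Call:
servo_tool:
  rows:
    - [[0, 0, 0, 0, 0, -2, -1], [0, 0, 0, 0, 0, -2, -1], [0, 0, 0, 0, 0, 0, -1]]

```text
time_s: 17.32
eef_pos: [0.5927, -0.1625, 0.0965]
tool_rot: [[-0.869, 0.495, 0.001], [0.495, 0.869, 0.002], [-0.0, 0.002, -1.0]]
wrist_force: [-1.4, 0.4, 0.1]
gripper_width: 0.0104
```

```bash
python3 yaw.py
```

```text
t 17.3167 p [ 0.5927 -0.1625  0.0965] F [-1.41  0.41  0.07] T [0.301 0.364 0.079] w 0.0104
[[-0.869, 0.495, 0.001], [0.495, 0.869, 0.002], [-0.0, 0.002, -1.0]] [-0.269  0.485  0.082  1.167  0.002  0.249]
yaw y-axis deg 60.34360367864986 key side deg mod90 60.24360367864986
tilt corr deg about x,y -0.11426596921044363 0.07963672681974784
```

Call:
servo_tool:
  rows:
    - [[0, 0, 0, 0, 0, -2, -1], [0, 0, 0, 0, 0, -2, -1], [0, 0, 0, 0, 0, 0, -1]]

```text
time_s: 17.57
eef_pos: [0.5927, -0.1624, 0.0965]
tool_rot: [[-0.838, 0.546, 0.002], [0.546, 0.838, 0.002], [-0.0, 0.003, -1.0]]
wrist_force: [-1.0, 1.6, 0.7]
gripper_width: 0.0107
```

```bash
python3 yaw.py
```

```text
t 17.5667 p [ 0.5927 -0.1624  0.0965] F [-1.    1.56  0.65] T [0.246 0.41  0.012] w 0.0107
[[-0.838, 0.546, 0.002], [0.546, 0.838, 0.002], [-0.0, 0.003, -1.0]] [-0.269  0.485  0.082  1.166  0.002  0.309]
yaw y-axis deg 56.89148649821687 key side deg mod90 56.79148649821687
tilt corr deg about x,y -0.11974039551302249 0.09702340892080573
```

Call:
servo_tool:
  rows:
    - [[0, 0, 0, 0, 0, -2, -1], [0, 0, 0, 0, 0, 0, -1]]

```text
time_s: 17.73
eef_pos: [0.5928, -0.1624, 0.0965]
tool_rot: [[-0.822, 0.57, 0.002], [0.57, 0.822, 0.002], [-0.0, 0.003, -1.0]]
wrist_force: [-1.0, 1.1, 1.0]
gripper_width: 0.0104
```

```bash
python3 yaw.py; python3 - <<'E'
from h import *
a=cap('scene','s14');b=cap('side','d14')
A=cv2.resize(a['img'][195:275,150:250,::-1],(500,400),interpolation=2); B=cv2.resize(b['img'][130:210,210:270,::-1],(300,400),interpolation=2)
cv2.imwrite('pics/c14.png',np.hstack([A,B]))
E
```

```text
t 17.7333 p [ 0.5928 -0.1624  0.0965] F [-0.96  1.12  0.96] T [0.341 0.377 0.092] w 0.0104
[[-0.822, 0.57, 0.002], [0.57, 0.822, 0.002], [-0.0, 0.003, -1.0]] [-0.269  0.485  0.081  1.166  0.003  0.337]
yaw y-axis deg 55.278479531561885 key side deg mod90 55.17847953156189
tilt corr deg about x,y -0.12328739600899773 0.10168628294505128
```

View pics/c14.png

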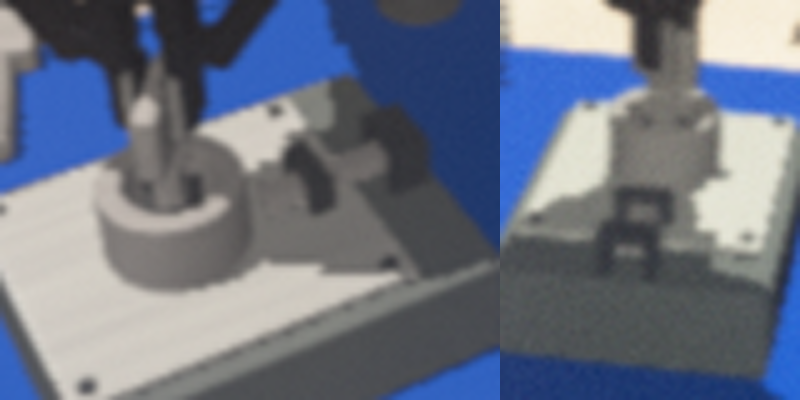

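Call:
servo_tool:
  rows:
    - [[-0.02, 0.03, 0, 0, 0, -2, -1], [0, 0, 0, 0, 0, -1.5, -1], [0, 0, 0, 0, 0, 0, -1]]

```text
time_s: 18.08
eef_pos: [0.5928, -0.1622, 0.0966]
tool_rot: [[-0.789, 0.614, 0.002], [0.614, 0.789, 0.002], [-0.001, 0.003, -1.0]]
wrist_force: [-1.0, 1.3, -0.2]
gripper_width: 0.0107
```

```bash
python3 yaw.py
```

```text
t 18.0833 p [ 0.5928 -0.1622  0.0966] F [-0.97  1.29 -0.21] T [0.368 0.236 0.098] w 0.0107
[[-0.789, 0.614, 0.002], [0.614, 0.789, 0.002], [-0.001, 0.003, -1.0]] [-0.268  0.484  0.08   1.165  0.002  0.393]
yaw y-axis deg 52.093295113913456 key side deg mod90 51.99329511391346
tilt corr deg about x,y -0.10249304287843577 0.13426236107968464
```

Call:
servo_tool:
  rows:
    - [[0, 0, 0, 0, 0, -1.5, -1], [0, 0, 0, 0, 0, -1.5, -1], [0, 0, 0, 0, 0, 0, -1]]

```text
time_s: 18.33
eef_pos: [0.5929, -0.1621, 0.0966]
tool_rot: [[-0.757, 0.653, 0.003], [0.653, 0.757, 0.002], [-0.001, 0.003, -1.0]]
wrist_force: [-1.5, 1.4, 0.6]
gripper_width: 0.011
```

```bash
python3 yaw.py
```

```text
t 18.3333 p [ 0.5929 -0.1621  0.0966] F [-1.52  1.45  0.56] T [0.365 0.187 0.139] w 0.011
[[-0.757, 0.653, 0.003], [0.653, 0.757, 0.002], [-0.001, 0.003, -1.0]] [-0.268  0.484  0.08   1.165  0.002  0.444]
yaw y-axis deg 49.20418708361541 key side deg mod90 49.104187083615415
tilt corr deg about x,y -0.10781041425108902 0.14424300796692438
```

Call:
servo_tool:
  rows:
    - [[0, 0, 0, 0, 0, -1.5, -1], [0, 0, 0, 0, 0, -1, -1], [0, 0, 0, 0, 0, 0, -1]]

```text
time_s: 18.58
eef_pos: [0.593, -0.1621, 0.0966]
tool_rot: [[-0.729, 0.685, 0.003], [0.685, 0.729, 0.002], [-0.001, 0.003, -1.0]]
wrist_force: [-0.8, 1.3, 0.5]
gripper_width: 0.0108
```

```bash
python3 yaw.py
```

```text
t 18.5833 p [ 0.593  -0.1621  0.0966] F [-0.8   1.3   0.46] T [0.384 0.224 0.323] w 0.0108
[[-0.729, 0.685, 0.003], [0.685, 0.729, 0.002], [-0.001, 0.003, -1.0]] [-0.268  0.484  0.08   1.165  0.003  0.486]
yaw y-axis deg 46.79792695312194 key side deg mod90 46.697926953121936
tilt corr deg about x,y -0.10717457259923523 0.15588354361723217
```

The twist rose from 0.14 to 0.32 N·m, so the solid stop is reached after about 88° of tool turn including play. I'll relieve the twist slightly and let go.

Call:
servo_tool:
  rows:
    - [[0, 0, 0, 0, 0, 1, -1], [0, 0, 0, 0, 0, 0, -1]]

```text
time_s: 18.75
eef_pos: [0.5929, -0.1621, 0.0966]
tool_rot: [[-0.743, 0.669, 0.003], [0.669, 0.743, 0.002], [-0.001, 0.003, -1.0]]
wrist_force: [-0.5, 1.8, 0.8]
gripper_width: 0.0106
```

```bash
python3 yaw.py; python3 - <<'E'
from h import *
c=cap('wrist','w15')
E
```

```text
t 18.75 p [ 0.5929 -0.1621  0.0966] F [-0.51  1.78  0.84] T [0.387 0.21  0.157] w 0.0106
[[-0.743, 0.669, 0.003], [0.669, 0.743, 0.002], [-0.001, 0.003, -1.0]] [-0.268  0.484  0.08   1.165  0.002  0.465]
yaw y-axis deg 48.0063674216169 key side deg mod90 47.90636742161692
tilt corr deg about x,y -0.1053781434331375 0.14900338699767757
```

View pics/w15.png

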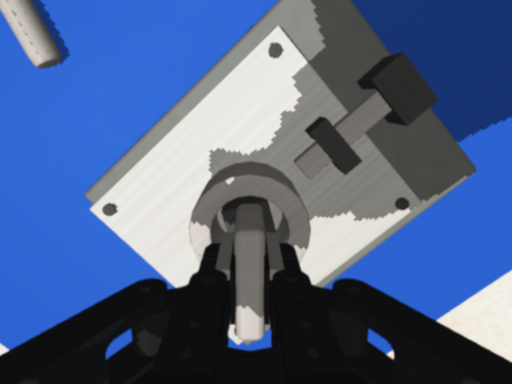

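The bolt's rear end is visible at (305,168). With a known length of 64 mm it gives the travel.

```bash
python3 - <<'E'
from h import *
c=load('w15')
cv2.imwrite('pics/w15c.png',cv2.resize(c['img'][90:190,270:390,::-1],(720,600),interpolation=2))
E=[]
print('pts',pts(c,[[305,170],[310,165],[320,158],[370,112],[275,50],[402,203],[110,209]]).round(4))
sc=plane(c,[[275,50],[402,203],[110,209]],0.061);print(sc.round(4))
E
```

```text
pts [[ 0.5951 -0.1209  0.0704]
 [ 0.5944 -0.1168  0.0715]
 [ 0.5954 -0.1098  0.0703]
 [ 0.5935 -0.0727  0.0715]
 [ 0.533  -0.0902  0.0638]
 [ 0.6542 -0.0893  0.0632]
 [ 0.5339 -0.2285  0.0634]]
[[ 0.5329 -0.0898  0.061 ]
 [ 0.6554 -0.089   0.061 ]
 [ 0.5338 -0.2298  0.061 ]]
```

View pics/w15c.png

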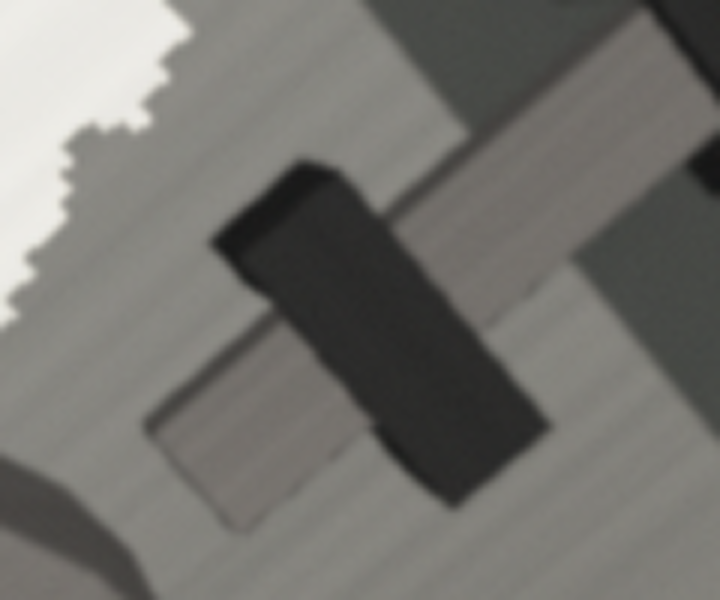

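```bash
python3 - <<'E'
from h import *
c=load('w15'); p=plane(c,[[295,161.7],[310.5,178.3]],0.0705); print(p.round(4)); y=p[:,1].mean()
print('bolt front y in enclosure frame', (y+0.1648-0.025+0.064)*1000)
# start: from w9: rear end hidden? check
E
```

```text
[[ 0.5872 -0.122   0.0705]
 [ 0.6012 -0.1216  0.0705]]
bolt front y in enclosure frame 81.9600985493931
```

The bolt front is at about 82 mm against 81 nominal, so it is fully out within measurement error. Opening and lifting straight away.

Call:
servo_tool:
  rows:
    - [[0, 0, 0, 0, 0, 0, -0.6], [0, 0, 0, 0, 0, 0, -0.3], [0, 0, 0, 0, 0, 0, 0.2], [0, 0, 0, 0, 0, 0, 0.2], [0, 0, 0, 0, 0, 0, 0.2], [0, 0, 0, 0, 0, 0, 0.2], [0, 0, 0, 0, 0, 0, 0.2]]

```text
time_s: 19.38
eef_pos: [0.5935, -0.163, 0.0968]
tool_rot: [[-0.743, 0.67, 0.004], [0.67, 0.743, 0.0], [-0.003, 0.003, -1.0]]
wrist_force: [-0.1, 0.5, -0.5]
gripper_width: 0.0508
```

```bash
python3 yaw.py; python3 - <<'E'
from h import *
c=cap('wrist','w16')
E
```

```text
t 19.3833 p [ 0.5935 -0.163   0.0968] F [-0.06  0.46 -0.46] T [-0.024  0.013 -0.045] w 0.0508
[[-0.743, 0.67, 0.004], [0.67, 0.743, 0.0], [-0.003, 0.003, -1.0]] [-2.690e-01  4.840e-01  8.100e-02  1.164e+00  1.000e-03  4.650e-01]
yaw y-axis deg 47.966778689474175 key side deg mod90 47.86677868947419
tilt corr deg about x,y -0.021991756318268142 0.215206382744216
```

View pics/w16.png

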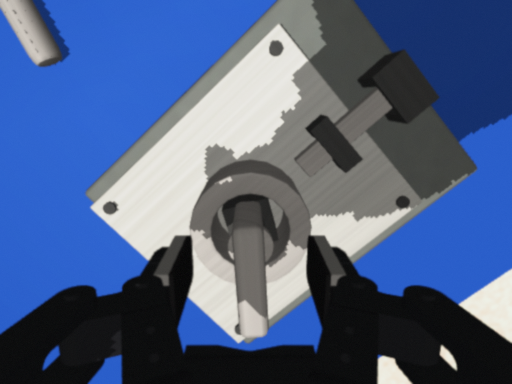

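The key stands free between the open fingers at (250,265). Lifting clear.

Call:
servo_tool:
  rows:
    - [[0, 0, 0.6, 0, 0, 0, 0.2], [0, 0, 1, 0, 0, 0, 0.2], [0, 0, 1.2, 0, 0, 0, 0.2], [0, 0, 1.5, 0, 0, 0, 0.2], [0, 0, 1.5, 0, 0, 0, 0.2], [0, 0, 1.5, 0, 0, 0, 0.2], [0, 0, 1.5, 0, 0, 0, 0.2], [0, 0, 1.5, 0, 0, 0, 0.2], [0, 0, 0.6, 0, 0, 0, 0.2], [0, 0, 0, 0, 0, 0, 0.2], [0, 0, 0, 0, 0, 0, 0.2]]

```text
time_s: 20.35
eef_pos: [0.5929, -0.1628, 0.2185]
tool_rot: [[-0.743, 0.669, 0.008], [0.67, 0.743, -0.001], [-0.006, 0.004, -1.0]]
wrist_force: [-0.7, 0.3, 0.7]
gripper_width: 0.0508
```

```bash
python3 - <<'E'
from h import *
st();c=cap('wrist','w17');a=cap('scene','s17');b=cap('side','d17')
cv2.imwrite('pics/c17.png',cv2.resize(np.hstack([a['img'],b['img']])[:,:,::-1],(800,300),interpolation=3))
A=cv2.resize(a['img'][185:285,135:235,::-1],(400,400),interpolation=2); B=cv2.resize(b['img'][110:210,190:290,::-1],(400,400),interpolation=2)
cv2.imwrite('pics/c17b.png',np.hstack([A,B]))
E
```

```text
t 20.35 p [ 0.5929 -0.1628  0.2185] F [-0.74  0.32  0.71] T [-0.014 -0.017  0.007] w 0.0508
[[-0.743, 0.669, 0.008], [0.67, 0.743, -0.001], [-0.006, 0.004, -1.0]] [-2.690e-01  4.540e-01  3.420e-01  1.451e+00  1.000e-03  4.650e-01]
```

View pics/w17.png

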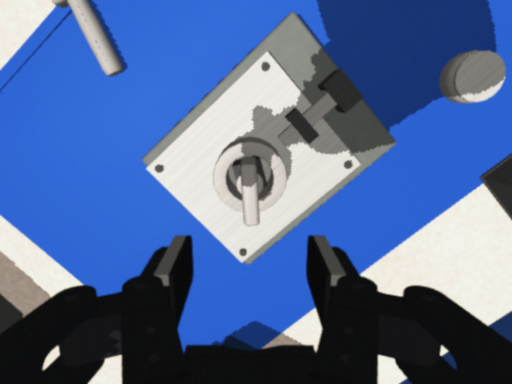

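View pics/c17.png

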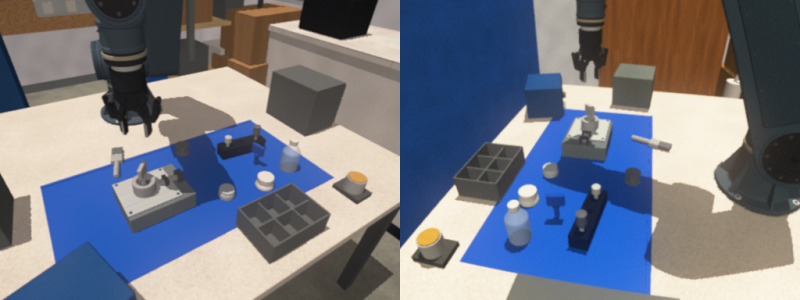

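View pics/c17b.png

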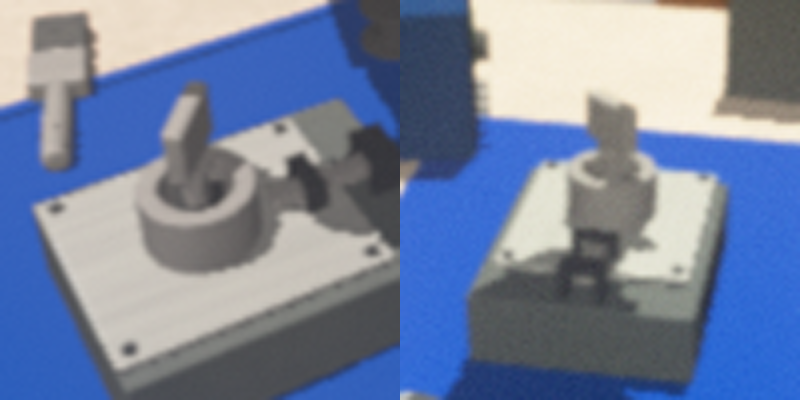

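Key stands in the lock (wrist (250,190)), the bolt is in the keeper, and the other tools and bystanders are where they were. One last check of heights.

```bash
python3 - <<'E'
from h import *
c=load('w17')
print(pts(c,[[250,195],[251,205],[251,215],[229,175],[243,155],[265,180]]).round(4))
cv2.imwrite('pics/w17c.png',cv2.resize(c['img'][90:230,200:360,::-1],(685,600),interpolation=2))
E
```

```text
[[ 0.5938 -0.1639  0.1527]
 [ 0.5997 -0.1683  0.1535]
 [ 0.6054 -0.1735  0.1538]
 [ 0.585  -0.1834  0.0612]
 [ 0.5752 -0.155   0.0973]
 [ 0.6065 -0.1566  0.0896]]
```

View pics/w17c.png

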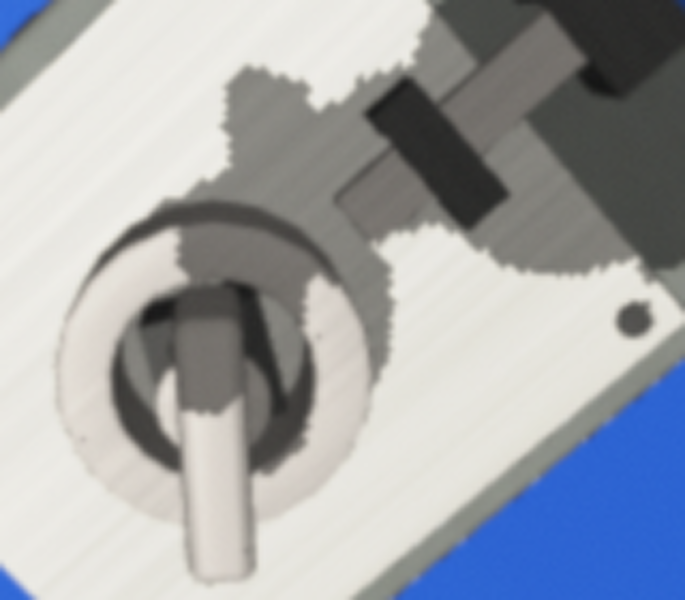

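Bar top is at 0.153 m, which is exactly home (0.069 + 0.084). Core top is 0.0896 (undisturbed) and the bolt is out. Handing in.

```bash
python3 -c "
from cell import ctrl
print(ctrl.close_job())"
```

```text
the job is handed in; nothing more can be done
None
```

I took the key from the middle hole of the stand, seated it fully in the lock and turned it clockwise to its stop. I then let go and handed in at about 20 s. The key stands in the lock and the robot is touching nothing.

**Last checks**
- **Key seated:** the bar top measured 0.153 m, which is the height for fully home, and the core is back up at its normal height.
- **Bolt:** its front end measured about 82 mm in the enclosure frame, against 81 mm nominal. The 1 mm difference is within camera error. I took this just before letting go, and later pictures still show the bolt in the keeper.
- **Forces:** readings between steps showed no more than about 4 N vertically while seating. The twist at the stop read 0.32 N·m, against about 0.4 N·m for damage.
- **Other things:** the driver, gauge, blue look-alike and the rest of the bench look unmoved in the final pictures.

**What disagreed**
- **Finger position:** the real fingertips sat about 30 mm behind the reported TCP. My first grasp therefore closed on air just above the bar, touching nothing. I used the measured offset and the second grasp held.
- **Side load:** a side force of about 2 N stayed on the key during the turn, because my estimate of the lock axis was 1–2 mm off. It went away on release.

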